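# Lever a heavy pump base up onto its drop legs

## Task

Tip the heavy pump base up onto its two spring drop legs: slide the pry bar over the fulcrum block and under the edge of the pump that faces the block, press the grip down until the legs swing in under the pump, then gently ease it down so that it stands on them. Lift it with the bar only, smoothly and no more than a few millimetres higher than the legs need, without shoving the pump or disturbing the jar on top or the glassware around; afterwards draw the bar out and lay it flat on the open bench, touching neither pump nor block.

Things in the scene. Friction and masses are not known exactly. Their poses are not given: they have to be found in the camera images.
- pump: Heavy grey box-shaped pump base, about 4.5 kg (varies 20 %), loose. Origin on the bench under its centre, z up. 240 mm (its x) by 200 mm (its y), top 88 mm above the bench, on four rubber feet (24 mm diameter, at x +-90, y -85 and +82 mm) that leave an 18 mm gap beneath. Its +y edge (vents on the face) is the one to raise. On the legs it stands tilted 0.03 to 0.1 rad; over 0.13 rad is too high.
- lift_edge (a point): Middle of the lower edge of the pump's +y face, 18 mm above the bench while the pump stands flat. Its y axis points straight out of that face.
- heel (a point): Point on the bench midway between the two feet at the pump's y = -85 mm, on which it pivots as the other edge rises; must stay where it is.
- legs (a joint): Angle of two linked steel drop legs on the pump's flanks (x +-129 mm), shaft at y +82 mm, 63 mm above the bench. 0 to 0.25 folded, toes on the bench slanting back to -y. A spring swings them to +y as the pump rises; on passing upright (0.56 to 0.64) they snap to a stop at about 0.74. Part-way they may prop the pump by friction: not enough. Toes are screw feet, so the lift needed varies.
- fulcrum: Loose steel fulcrum block, 0.9 kg, 70 mm (its x) by 32 mm (its y), already standing in front of the lift edge, its x along that edge. Origin on the bench under its centre. A base 15 mm tall carries a half-round crest of 8 mm radius along its x, highest at 26 mm.
- crest (a point): Highest point in the middle of the fulcrum's half-round crest, 26 mm above the bench. It lies 46 to 54 mm out from the lift edge.
- bar: Flat-bottomed pry bar, 0.42 kg, 251 mm long, lying flat, tip towards its own +x, z up. Origin under the grip, near the centre of mass. Wooden grip 24 mm wide, 20 mm high, from x = -70 to +40 mm; steel blade 22 mm wide, 5 mm thick from x = +35 to +160 mm, then 3 mm thick to the tip at x = +181 mm. All undersides in one plane.
- bar_tip (a point): Middle of the bar's tip, on its underside, 181 mm from the bar's origin.
- jar: Small amber glass jar with a black cap, 52 mm diameter, 85 mm tall, standing on the pump; leave it standing there. Origin at its underside.
- tube_rack: Steel rack of test tubes, 90 x 160 x 80 mm, on the bench; leave alone. Origin at its underside.
- reagent: Amber bottle, 70 mm diameter, 160 mm tall, on the bench; leave alone. Origin at its underside.
- beaker: Glass beaker, 60 mm diameter, 70 mm tall, on the bench; leave alone. Origin at its underside.
- toe (a point): Centre of the 6 mm radius round toe of the leg on the pump's +x flank: 6 mm above the bench while the toe stands on it. The screw foot is set differently each time: 69 to 79 mm from leg shaft to the toe's lowest point, so the lift edge must rise about 6 to 18 mm. Once the legs are in, do not lift on: the toe must not come more than 4 mm off the bench.
Things that resemble listed ones, but are neither listed nor needed, are in the scene too. Of the things like the fulcrum, leave any that is blue or orange; of the rest the smaller one is meant.

How it is judged:
By the outcome, as a careful person would: the job done as asked, in the order asked, and still so for the second after the job is handed in, with the robot touching nothing.
It also fails if it takes over 59 s, if anything falls off the work surface, if the arm or the gripper's body presses on something with over 40 N, if the wrist force passes 120 N, or if a joint passes its speed limit or range.

## Robot

A 7-joint arm with a two-finger parallel gripper is mounted at the origin on the work surface. World frame = base frame: x ahead of the robot, y to its left, z up, the work surface at z = 0. Lengths are in m, angles in rad, forces in N, time in s.
With the tool pointing down it reaches from about 0.425 to 1.025 m from the base axis. Payload 9.4 kg.
Tool frame: the origin (TCP) lies midway between the tips of the shut fingers; the grasp point (between the pads) lies arm.grip_depth behind it (arm.grip_depth is the distance from the TCP to the grasp point, in m); z points along the fingers, y is the line along which they close (so a half turn about z gives the same grasp; the last joint's range is limited). The gripper opens to 93 mm and grips with 3 to 60 N. Pads are 15 mm wide; open, the fingers measure 128 mm over their backs; the gripper's body (75 mm by 188 mm) begins 65 mm behind the grasp point.
Start: joints at [1.265, 0.599, -0.003, 1.599, 0.002, 0.943, -0.08], TCP at [0.164, -0.706, 0.219] pointing down, gripper open.
Joint ranges: [-2.57, 2.57], [-0.35, 1.97], [-1.29, 1.29], [0.11, 2.56], [-1.05, 4.19], [0.11, 1.86], [-2.63, 2.63]. Speed limits (rad/s): [2.22, 2.22, 3.01, 3.01, 3.14, 3.14, 3.14].

## Interface

Orientations are given as a unit quaternion [x, y, z, w].
In Python, from station import telemetry, vision, ticket, arm gives the robot as it stands.
- The arm moves only by the tool drive_tool, never from a script. Its arguments are lists of equal length, an entry for each row: "slide": the shift along the tool's x, y, z in m, a list of three; "turn": the turn, a rotation vector about the tool's x, y, z in degrees, a list of three; "fingers": the opening, from 0 (shut) to 1 (fully open). A call has 1 to 12 rows; each row shifts and turns the commanded pose from where the row before left it, along the tool's axes as they then stand; what a row does not reach is not made up. A row lasts 1/12 s, in which the tool goes at most 41.7 mm and 7.16 degrees, less where a joint would pass 70% of its speed; a pose out of reach is approached as far as the arm can. A call with a gripper value outside its range is refused whole. The fingers move at their own pace and stop on an object; the grip force is fixed at half the most. Time passes only in rows, so rows that do not move let the fingers close. It gives the time, the measured TCP pose, the force, the opening and the grip force at its end, in the units of the state.
- telemetry.get_obs(): the state, without advancing time (a new reading comes with each control period).
- vision.capture(name): name is "scene" or "side" or "wrist"; returns the picture (420x560x3 uint8, red, green, blue); there is no depth.
- vision.get_calibration(name): a dict with "K" (3x3 intrinsics, pixels), "world_from_camera" (4x4, takes a point from camera to world coordinates). Camera axes: x right, y down, z forward; pixel columns grow to the right and rows downward; lengths in m; the calibration is good to about 2 mm. The wrist camera is an equidistant fisheye: a pixel r from the principal point sees the ray r / f radians off the axis. A picture is of the moment at which its call begins: read the wrist's pose just before it. get_calibration takes no time and is no camera call; for the wrist camera it gives the pose at the moment of the call.
- ticket.hand_in(): hands the job in; it is judged then, once.
The state is a dict: "time": time; "joints": joint angles; "dq": joint speeds; "joint_torque": joint torques, N m; "ee_pos": TCP position; "tcp_rot": TCP orientation; "wrist_force": force on the tool from outside, world axes, zero at the start; "wrist_torque": the same for the moment, N m; "width": finger opening in m; "gripper_force": force on a finger pad.
Only numpy, scipy, OpenCV 4.12 (cv2) and the standard library are available. Lean on these libraries where they do the work, as an engineer would, in place of code of your own. Each camera call takes 0.05 s, during which the arm holds its last target. There are 200 camera calls.

## Working session

There is one attempt and no reset: what is moved stays moved. The work goes in short steps, Python scripts to look and compute and a tool call to move; the robot and the scene stay as the last step left them, time stands still between calls to the robot, and variables do not carry over. Pictures are saved under pics/ and viewed, at most 10 in all, crops included, and the job is handed in when it is done.

Besides the shell and the picture viewer there is one more tool, called after "Call:" by a JSON object that holds its "api" and its "payload". drive_tool: Moves the arm, as the interface text tells. Its arguments: {"type":"object","properties":{"slide":{"type":"array"},"turn":{"type":"array"},"fingers":{"type":"array"}},"required":["slide","turn","fingers"]}

```bash
mkdir -p pics; ls; python3 - <<'E'
from station import telemetry, vision, ticket, arm
import cv2,numpy as np
o=telemetry.get_obs();print(o,arm.grip_depth)
for n in("scene","side"):
    cv2.imwrite(f"pics/{n}0.png",cv2.resize(vision.capture(n)[:,:,::-1],(800,600),interpolation=cv2.INTER_CUBIC))
    c=vision.get_calibration(n);print(n,c["K"],np.round(c["world_from_camera"],3))
E
```

```text
pics
{'time': 0.0, 'joints': array([ 1.26528893,  0.60010839, -0.0025476 ,  1.60014738,  0.00177455,
        0.94289871, -0.07980718]), 'dq': array([-0.00049938, -0.00072576, -0.00111697,  0.00268165, -0.00090758,
        0.00091984, -0.00102095]), 'joint_torque': array([ 2.66277048e-04, -7.65093970e+01,  1.49767186e+00, -2.52355403e+01,
       -5.23792778e-02,  1.68888102e-02,  1.55272082e-04]), 'ee_pos': array([ 0.16431875, -0.70561858,  0.21776574]), 'tcp_rot': array([ 9.93460447e-01,  1.14174132e-01, -1.48419090e-04, -7.65528929e-04]), 'wrist_force': array([-0.82139377, -0.32419991, -0.28589986]), 'wrist_torque': array([ 0.03146887, -0.02128505, -0.01109057]), 'gripper_force': 0.0, 'width': 0.093158300992468} 0.0188
scene [[450.54271667   0.         290.69044148]
 [  0.         450.54271667 211.78763399]
 [  0.           0.           1.        ]] [[ 0.864  0.307 -0.398  0.948]
 [ 0.503 -0.529  0.684 -0.767]
 [-0.001 -0.791 -0.612  0.694]
 [ 0.     0.     0.     1.   ]]
side [[423.44701389   0.         284.20200496]
 [  0.         423.44701389 207.55745041]
 [  0.           0.           1.        ]] [[-0.927 -0.189  0.324  0.217]
 [-0.375  0.449 -0.811  0.757]
 [ 0.008 -0.873 -0.487  0.606]
 [ 0.     0.     0.     1.   ]]
```

View pics/scene0.png

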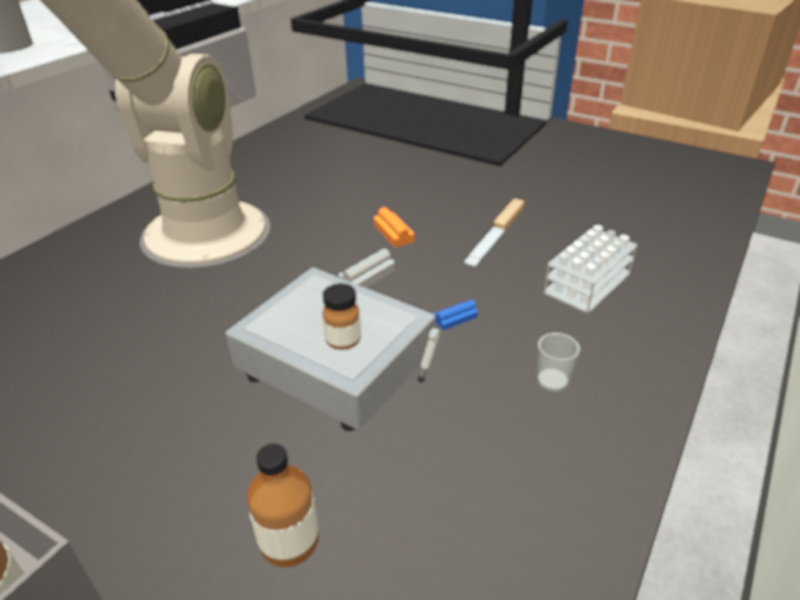

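View pics/side0.png

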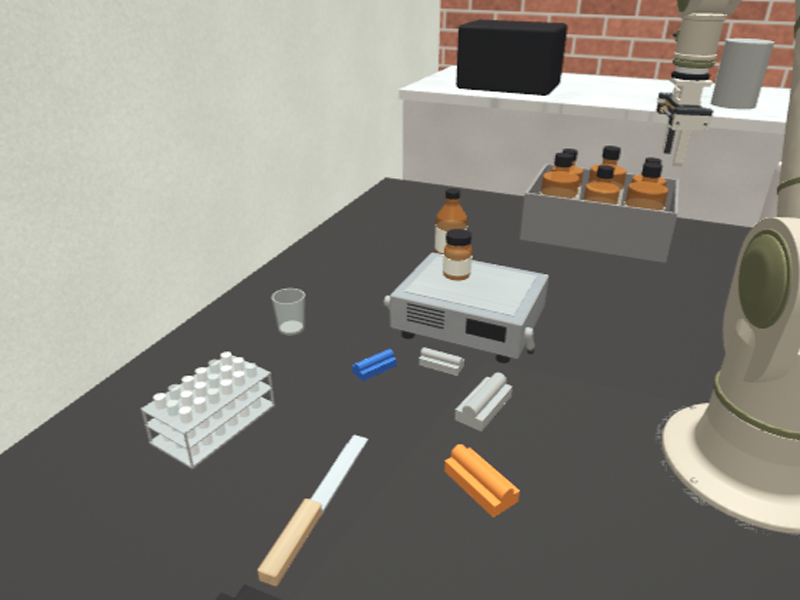

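Fulcrum-like things (side view): blue (375,363), orange (481,480), large grey (484,400), small grey (441,360). The small grey one fits: not blue or orange, the smaller of the greys, and in front of the vented face. I'll confirm it in a crop.

```bash
python3 - <<'E'
import cv2,numpy as np
from station import vision
a=vision.capture("side");np.save("pics/side.npy",a);b=a[:,:,::-1]
p=cv2.resize(b[180:300,235:395],(800,600),interpolation=cv2.INTER_CUBIC)
cv2.imwrite("pics/crop_p.png",p)
p=cv2.resize(b[298:412,170:322],(800,600),interpolation=cv2.INTER_CUBIC)
cv2.imwrite("pics/crop_b.png",p)
E
```

```text
(no output)
```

View pics/crop_p.png

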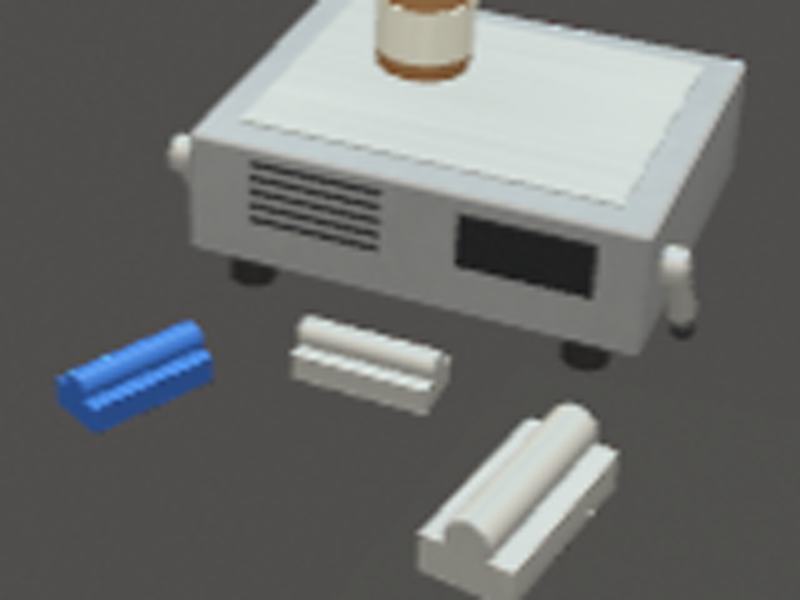

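View pics/crop_b.png

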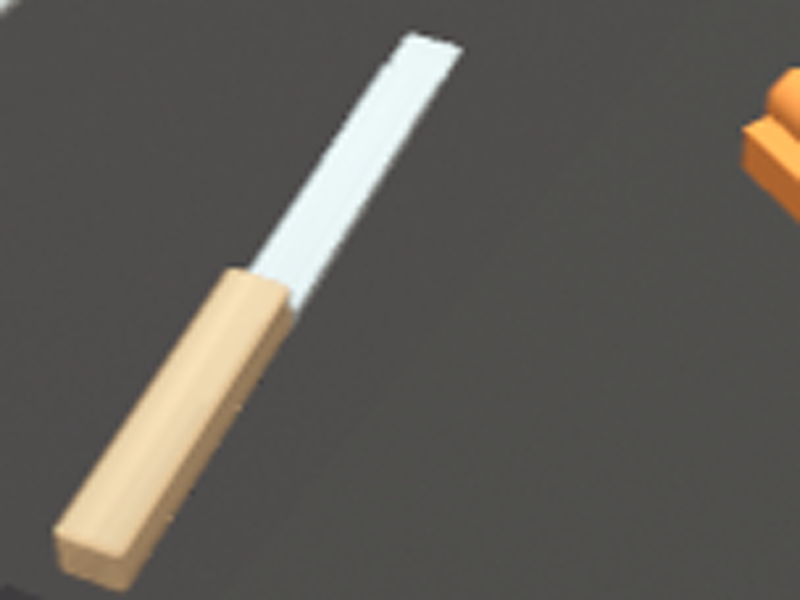

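```bash
cat > h.py <<'E'
import numpy as np
from station import telemetry, vision, arm
from scipy.spatial.transform import Rotation as R
from scipy.optimize import least_squares
def proj(n,P,c=None):
    c=c or vision.get_calibration(n);T=np.linalg.inv(c["world_from_camera"]);K=c["K"]
    p=np.asarray(P)@T[:3,:3].T+T[:3,3]
    if n!="wrist": return p[:,:2]/p[:,2:]*K[0,0]+K[:2,2]
    rho=np.linalg.norm(p[:,:2],axis=1);th=np.arctan2(rho,p[:,2])
    return p[:,:2]/rho[:,None]*th[:,None]*K[0,0]+K[:2,2]
def place(P,q):
    c,s=np.cos(q[2]),np.sin(q[2]);P=np.asarray(P,float)
    return np.c_[c*P[:,0]-s*P[:,1]+q[0],s*P[:,0]+c*P[:,1]+q[1],P[:,2]]
def fit(n,P,px,q0,c=None):
    c=c or vision.get_calibration(n)
    r=least_squares(lambda q:(proj(n,place(P,q),c)-px).ravel(),q0,x_scale=[.1,.1,.3])
    return r.x,np.round(r.fun.reshape(-1,2),1).tolist()
E
python3 - <<'E'
from h import *
P=lambda l:(np.array(l)+.5)/5+[235,180]-.5
B=lambda l:(np.array(l)+.5)/5.263+[170,298]-.5
m=1e-3
for y in(-2.8,-2,-1,0,1,2):
    q,r=fit("side",np.array([[-120,100,18],[120,100,18],[-120,100,88],[120,100,88],[120,-100,88]])*m,P([[192,243],[638,353],[193,138],[658,240],[743,65]]),[.5,-.2,y])
    if np.abs(r).max()<4: print("pump",q,r);pq=q
    q,r=fit("side",np.array([[-35,16,15],[35,16,15],[-35,16,0],[35,16,0]])*m,P([[292,347],[433,387],[293,374],[428,413]]),[.5,-.1,y])
    if np.abs(r).max()<4: print("ful",q,r);fq=q
    q,r=fit("side",np.array([[-70,12,20],[-70,-12,20],[40,-12,20],[40,12,20],[181,11,3],[181,-11,3]])*m,B([[55,533],[127,558],[290,288],[230,268],[410,32],[462,47]]),[.6,.2,y])
    if np.abs(r).max()<4: print("bar",q,r)
print("edge,heel",place([[0,.1,0],[0,-.085,0]],pq))
d=fq[:2]-pq[:2];c,s=np.cos(pq[2]),np.sin(pq[2]);print("ful in pump",c*d[0]+s*d[1],-s*d[0]+c*d[1])
c=vision.get_calibration("wrist");print(c, telemetry.get_obs()["ee_pos"])
E
```

```text
ful [ 0.47630046 -0.02366176 -3.19391574] [[0.5, 0.5], [-0.7, -0.2], [0.2, 0.1], [-0.0, -0.3]]
bar [ 0.51684528  0.34503597 -1.53578661] [[-0.2, 0.2], [-0.4, 0.2], [1.0, -0.7], [0.3, -0.6], [-0.3, 0.7], [-0.4, 0.4]]
ful [ 0.47630046 -0.02366176 -3.19391555] [[0.5, 0.5], [-0.7, -0.2], [0.2, 0.1], [-0.0, -0.3]]
bar [ 0.51684528  0.34503597 -1.53578661] [[-0.2, 0.2], [-0.4, 0.2], [1.0, -0.7], [0.3, -0.6], [-0.3, 0.7], [-0.4, 0.4]]
ful [ 0.47630047 -0.02366176 -3.19391602] [[0.5, 0.5], [-0.7, -0.2], [0.2, 0.1], [-0.0, -0.3]]
bar [ 0.51684528  0.34503597 -1.53578661] [[-0.2, 0.2], [-0.4, 0.2], [1.0, -0.7], [0.3, -0.6], [-0.3, 0.7], [-0.4, 0.4]]
ful [ 0.47630046 -0.02366176 -3.19391594] [[0.5, 0.5], [-0.7, -0.2], [0.2, 0.1], [-0.0, -0.3]]
bar [ 0.51684528  0.34503597 -1.53578661] [[-0.2, 0.2], [-0.4, 0.2], [1.0, -0.7], [0.3, -0.6], [-0.3, 0.7], [-0.4, 0.4]]
ful [ 0.47630046 -0.02366176  3.08926933] [[0.5, 0.5], [-0.7, -0.2], [0.2, 0.1], [-0.0, -0.3]]
bar [ 0.51684528  0.34503597 -1.53578661] [[-0.2, 0.2], [-0.4, 0.2], [1.0, -0.7], [0.3, -0.6], [-0.3, 0.7], [-0.4, 0.4]]
ful [ 0.47630046 -0.02366176  3.08926949] [[0.5, 0.5], [-0.7, -0.2], [0.2, 0.1], [-0.0, -0.3]]
bar [0.51684528 0.34503597 4.7473987 ] [[-0.2, 0.2], [-0.4, 0.2], [1.0, -0.7], [0.3, -0.6], [-0.3, 0.7], [-0.4, 0.4]]Traceback (most recent call last):
  File "<stdin>", line 12, in <module>
NameError: name 'pq' is not defined. Did you mean: 'q'?
```

```bash
python3 - <<'E'
from h import *
P=lambda l:(np.array(l)+.5)/5+[235,180]-.5
m=1e-3
q,r=fit("side",np.array([[120,100,18],[-120,100,18],[120,100,88],[-120,100,88],[-120,-100,88]])*m,P([[192,243],[638,353],[193,138],[658,240],[743,65]]),[.5,-.2,-.1]);print("pump",q,r);pq=q
q,r=fit("side",np.array([[35,16,15],[-35,16,15],[35,16,0],[-35,16,0]])*m,P([[292,347],[433,387],[293,374],[428,413]]),[.5,-.1,-.1]);print("ful",q,r);fq=q
print("edge,heel",place([[0,.1,0],[0,-.085,0]],pq))
d=fq[:2]-pq[:2];c,s=np.cos(pq[2]),np.sin(pq[2]);print("ful in pump",c*d[0]+s*d[1],-s*d[0]+c*d[1])
# check vs scene view: top corners in 800px scale
print("scene chk",proj("scene",place(np.array([[120,100,88],[-120,100,88],[-120,-100,88],[120,-100,88]])*m,pq))/.7)
E
```

```text
pump [ 0.46874749 -0.19767567 -0.02992292] [[-0.4, 1.3], [0.6, 1.2], [-0.7, -1.2], [-0.4, -0.9], [0.9, -1.3]]
ful [ 0.47462689 -0.05561797 -0.05232299] [[0.5, 0.5], [-0.7, -0.2], [0.2, 0.1], [-0.0, -0.3]]
edge,heel [[ 0.47173934 -0.09772043  0.        ]
 [ 0.46620442 -0.28263762  0.        ]]
ful in pump 0.001626614988485776 0.14217000925719533
scene chk [[433.63611052 314.09403451]
 [309.11729428 266.36831417]
 [221.02231324 332.81821291]
 [354.98492939 396.24178736]]
```

Small grey confirmed: it stands parallel to the vent face, about 45 mm out. Pump is at about (0.469, -0.200), and the bar at (0.517, 0.345) points to -y. I'll move to a hover over the fulcrum for a closer wrist look.

```bash
cat >> h.py <<'E'
def Q(yaw,pitch=0):
    # tool pointing down, tool x at world yaw; pitch = turn about tool y afterwards (rad)
    return R.from_euler('z',yaw)*R.from_euler('x',np.pi)*R.from_euler('y',pitch)
def rows(wps,start=None,fing=1.0):
    """wps: list of (xyz,Rot,n). prints rows in chunks of 12"""
    o=telemetry.get_obs();p,r=start or (np.array(o["ee_pos"]),R.from_quat(o["tcp_rot"]))
    S=[];T=[]
    for x,q,n in wps:
        x=np.array(x);p0,r0=p,r;w=(r0.inv()*q).as_rotvec()
        for k in range(1,n+1):
            pt=p0+(x-p0)*k/n;rt=r0*R.from_rotvec(w*k/n)
            s=np.round(r.inv().apply(pt-p),4);t=np.round(np.degrees((r.inv()*rt).as_rotvec()),2)
            S.append(s.tolist());T.append(t.tolist())
            p=p+r.apply(s);r=r*R.from_rotvec(np.radians(t))
    for i in range(0,len(S),12):
        print('slide',S[i:i+12]);print('turn',T[i:i+12]);print('fingers',[fing]*len(S[i:i+12]))
E
python3 - <<'E'
from h import *
d=np.radians
rows([([.42,-.48,.30],Q(d(40)),11),([.55,-.05,.30],Q(d(92)),13)])
E
```

```text
slide [[0.0273, -0.0147, -0.0074], [0.0279, -0.0136, -0.0075], [0.0284, -0.0123, -0.0074], [0.029, -0.0111, -0.0075], [0.0294, -0.0099, -0.0074], [0.0298, -0.0086, -0.0075], [0.0301, -0.0074, -0.0074], [0.0304, -0.006, -0.0075], [0.0307, -0.0047, -0.0075], [0.0308, -0.0034, -0.0074], [0.0309, -0.0021, -0.0075], [0.0289, -0.0189, 0.0]]
turn [[-0.01, -0.0, -2.44], [-0.0, -0.0, -2.45], [-0.01, -0.0, -2.44], [-0.0, -0.0, -2.45], [-0.01, -0.0, -2.44], [-0.01, -0.0, -2.45], [-0.0, -0.01, -2.44], [-0.01, 0.0, -2.45], [-0.01, 0.0, -2.44], [-0.0, 0.0, -2.45], [-0.01, 0.0, -2.44], [0.0, 0.0, -4.0]]
fingers [1.0, 1.0, 1.0, 1.0, 1.0, 1.0, 1.0, 1.0, 1.0, 1.0, 1.0, 1.0]
slide [[0.0302, -0.0169, 0.0], [0.0313, -0.0147, 0.0], [0.0322, -0.0125, 0.0], [0.033, -0.0102, 0.0], [0.0337, -0.0078, 0.0], [0.0341, -0.0056, 0.0], [0.0344, -0.0031, 0.0], [0.0345, -0.0007, 0.0], [0.0346, 0.0017, 0.0], [0.0343, 0.0041, 0.0], [0.0339, 0.0065, 0.0], [0.0334, 0.0088, 0.0]]
turn [[0.0, 0.0, -4.0], [0.0, 0.0, -4.0], [0.0, 0.0, -4.0], [0.0, 0.0, -4.0], [0.0, 0.0, -4.0], [0.0, 0.0, -4.0], [0.0, 0.0, -4.0], [0.0, 0.0, -4.0], [0.0, 0.0, -4.0], [-0.0, 0.0, -4.0], [-0.0, 0.0, -4.0], [-0.0, 0.0, -4.0]]
fingers [1.0, 1.0, 1.0, 1.0, 1.0, 1.0, 1.0, 1.0, 1.0, 1.0, 1.0, 1.0]
```

Call:
{"api": "drive_tool", "payload": {"slide": [[0.027,-0.015,-0.0075],[0.028,-0.0135,-0.0075],[0.0285,-0.0125,-0.0075],[0.029,-0.011,-0.0075],[0.0295,-0.01,-0.0075],[0.03,-0.0085,-0.0075],[0.03,-0.0075,-0.0075],[0.0305,-0.006,-0.0075],[0.0305,-0.0045,-0.0075],[0.031,-0.0035,-0.0075],[0.031,-0.002,-0.0075],[0.029,-0.019,0]], "turn": [[0,0,-2.45],[0,0,-2.45],[0,0,-2.45],[0,0,-2.45],[0,0,-2.45],[0,0,-2.45],[0,0,-2.45],[0,0,-2.45],[0,0,-2.45],[0,0,-2.45],[0,0,-2.45],[0,0,-4]], "fingers": [1,1,1,1,1,1,1,1,1,1,1,1]}}

```text
time: 1.15
ee_pos: [0.4334, -0.4469, 0.3021]
tcp_rot: [0.927, 0.376, 0.001, 0.001]
wrist_force: [0.8, -0.3, -0.2]
width: 0.0928
gripper_force: 0.0
```

Call:
{"api": "drive_tool", "payload": {"slide": [[0.03,-0.017,0],[0.0315,-0.0145,0],[0.032,-0.0125,0],[0.033,-0.01,0],[0.0335,-0.008,0],[0.034,-0.0055,0],[0.0345,-0.003,0],[0.0345,-0.0005,0],[0.0345,0.0015,0],[0.0345,0.004,0],[0.034,0.0065,0],[0.0335,0.009,0]], "turn": [[0,0,-4],[0,0,-4],[0,0,-4],[0,0,-4],[0,0,-4],[0,0,-4],[0,0,-4],[0,0,-4],[0,0,-4],[0,0,-4],[0,0,-4],[0,0,-4]], "fingers": [1,1,1,1,1,1,1,1,1,1,1,1]}}

```text
time: 2.15
ee_pos: [0.5499, -0.0481, 0.3011]
tcp_rot: [0.693, 0.721, -0.0, 0.0]
wrist_force: [0.9, -0.2, -0.3]
width: 0.093
gripper_force: 0.0
```

```bash
python3 - <<'E'
from h import *
import cv2,pickle
d=np.radians
o=telemetry.get_obs();c=vision.get_calibration("wrist");a=vision.capture("wrist")
pickle.dump((c,a),open("w1.pkl","wb"));print(o["time"],o["ee_pos"],R.from_quat(o["tcp_rot"]).as_matrix()[:,0],c)
P=np.array([[120,100,18],[-120,100,18],[120,100,88],[-120,100,88]])*1e-3
print(proj("wrist",place(P,[.469,-.2,-.03]),c), proj("wrist",place([[.035,0,.026],[-.035,0,.026]],[.4746,-.0556,-.05]),c))
cv2.imwrite("pics/w1.png",cv2.resize(a[:,:,::-1],(800,600),interpolation=cv2.INTER_CUBIC))
rows([([.517,.32,.13],Q(d(92)),15)])
E
```

```text
2.15 [ 0.54991818 -0.04814918  0.30107136] [-3.92236131e-02  9.99230436e-01 -2.08638605e-04] {'K': array([[325.1922621 ,   0.        , 283.75260665],
       [  0.        , 325.1922621 , 209.14956011],
       [  0.        ,   0.        ,   1.        ]]), 'world_from_camera': array([[ 0.9992287 ,  0.03825544,  0.00886159,  0.54685634],
       [ 0.03922668, -0.96201994, -0.27014606,  0.026367  ],
       [-0.00180953,  0.27028531, -0.96277857,  0.46731025],
       [ 0.        ,  0.        ,  0.        ,  1.        ]])}
[[312.00112356 212.86121219]
 [152.23321055 202.03517525]
 [316.58187467 228.7598812 ]
 [132.69252447 215.36105219]] [[254.99308578 180.09111881]
 [205.6749548  176.19340172]]
slide [[0.0241, -0.0011, 0.0115], [0.024, -0.0011, 0.0116], [0.0241, -0.0012, 0.0115], [0.0241, -0.0012, 0.0115], [0.0241, -0.0012, 0.0115], [0.024, -0.0012, 0.0115], [0.0241, -0.0013, 0.0115], [0.0241, -0.0012, 0.0115], [0.0241, -0.0013, 0.0114], [0.0241, -0.0014, 0.0115], [0.024, -0.0013, 0.0115], [0.0241, -0.0014, 0.0114]]
turn [[0.01, -0.02, 0.06], [0.01, -0.01, 0.07], [0.0, -0.02, 0.06], [0.01, -0.01, 0.06], [0.01, -0.02, 0.07], [0.01, -0.01, 0.06], [0.01, -0.02, 0.06], [0.01, -0.01, 0.07], [0.0, -0.02, 0.06], [0.01, -0.01, 0.06], [0.01, -0.02, 0.07], [0.01, -0.01, 0.06]]
fingers [1.0, 1.0, 1.0, 1.0, 1.0, 1.0, 1.0, 1.0, 1.0, 1.0, 1.0, 1.0]
slide [[0.0241, -0.0014, 0.0115], [0.0241, -0.0014, 0.0114], [0.0241, -0.0015, 0.0115]]
turn [[0.01, -0.02, 0.06], [0.0, -0.01, 0.07], [0.01, -0.02, 0.06]]
fingers [1.0, 1.0, 1.0]
```

View pics/w1.png

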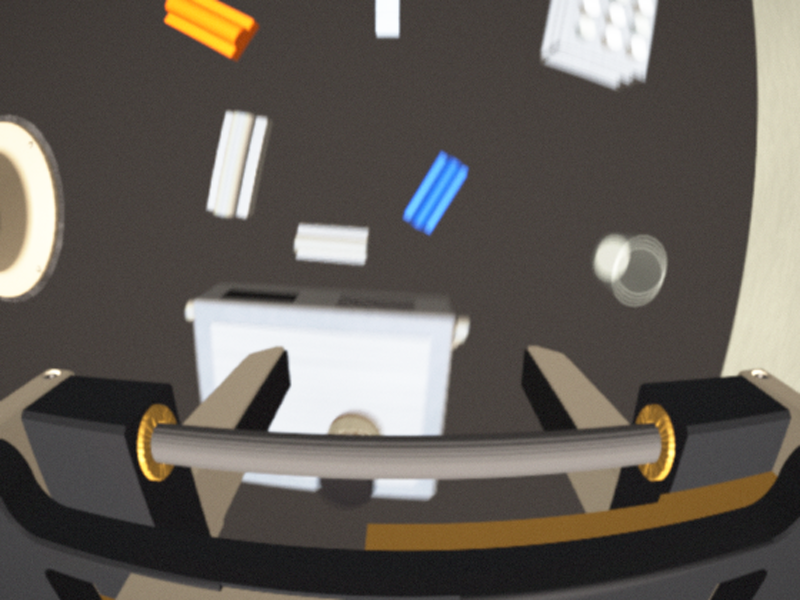

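Wrist view: fulcrum crest mid at (331,242), pump top front corners at (194,310) and (456,315), bar tip at (387,38). These sit about 12 px above the side-view prediction, so I'll check the views against each other.

```bash
python3 - <<'E'
from h import *
import pickle
c,a=pickle.load(open("w1.pkl","rb"))
W=lambda l:(np.array(l)+.5)*.7-.5
print("tip pred800",proj("wrist",place([[.181,0,.003]],[.517,.345,-1.536]),c)/.7)
o=telemetry.get_obs();r=R.from_quat(o["tcp_rot"])
print("fingers",proj("wrist",o["ee_pos"]+r.apply([[0,.0465,0],[0,-.0465,0],[0.0075,.0465,0]]),c)/.7)
P=np.array([[120,100,88],[-120,100,88],[120,-100,88],[120,100,18],[-120,100,18]])*1e-3
q,rr=fit("wrist",P,W([[456,315],[194,310],[435,499],[449,295],[213,284]]),[.47,-.2,0],c);print("wrist pump",q,rr)
P=np.array([[120,100,88],[-120,100,88],[-120,-100,88],[120,-100,88]])*1e-3
q,rr=fit("scene",P,W([[434,318],[313,270],[230,333],[357,390]]),[.47,-.2,0]);print("scene pump",q,rr)
P=np.array([[35,0,26],[-35,0,26]])*1e-3
print("wrist ful",fit("wrist",P,W([[368,244],[296,239]]),[.47,-.05,0],c))
print("scene bar tip/end",fit("scene",np.array([[181,0,3],[-70,0,20],[40,0,20]])*1e-3,W([[472,262],[517,202],[499,226]]),[.52,.34,-1.53]))
E
```

```text
tip pred800 [[387.87326854  37.03777585]]
fingers [[530.3974014  347.42601564]
 [293.51619329 350.00624613]
 [531.84194113 329.46872854]]
wrist pump [ 0.47266001 -0.19420744 -0.00135056] [[-1.3, 1.3], [-2.6, -3.2], [2.1, -0.2], [-1.2, 0.3], [3.6, 1.9]]
scene pump [ 0.472038   -0.19327386 -0.04006621] [[2.3, -2.8], [0.3, -3.0], [-3.4, -1.1], [0.7, 3.9]]
wrist ful (array([ 0.47722613, -0.04248789, -0.0431375 ]), [[-0.3, -0.0], [0.4, 0.0]])
scene bar tip/end (array([ 0.52188572,  0.33834011, -1.51789144]), [[-0.5, 2.4], [0.5, -1.3], [0.1, -1.7]])
```

```bash
cat > ov.py <<'E'
from h import *
import cv2,pickle
def draw(n,img,c,pump,ful,box,f):
    x0,y0,x1,y1=box
    im=cv2.resize(np.ascontiguousarray(img[y0:y1,x0:x1,::-1]),None,fx=f,fy=f,interpolation=cv2.INTER_CUBIC)
    def line(A,q,col):
        p=(proj(n,place(np.array(A)*1e-3,q),c)-[x0,y0]+.5)*f-.5
        cv2.polylines(im,[np.round(p*8).astype(np.int32)],False,col,1,cv2.LINE_AA,3)
    for z in(18,88): line([[120,100,z],[-120,100,z],[-120,-100,z],[120,-100,z],[120,100,z]],pump,(0,0,255))
    for z in(0,15): line([[35,16,z],[-35,16,z],[-35,-16,z],[35,-16,z],[35,16,z]],ful,(0,200,0))
    line([[35,0,26],[-35,0,26]],ful,(255,0,255))
    return im
E
python3 - <<'E'
from ov import *
c,a=pickle.load(open("w1.pkl","rb"));s=np.load("pics/side.npy")
pu=[.471,-.196,-.033];fu=[.476,-.046,-.045]
A=draw("side",s,None,pu,fu,(262,180,387,262),5)
B=draw("wrist",a,c,pu,fu,(125,145,335,270),3.8)
# stack
A=A[:, :620];A=cv2.copyMakeBorder(A[-280:],0,0,0,798-A.shape[1],cv2.BORDER_CONSTANT)
B=B[:315,:798]
cv2.imwrite("pics/ov1.png",np.vstack([A,B]))
E
```

```text
(no output)
```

View pics/ov1.png

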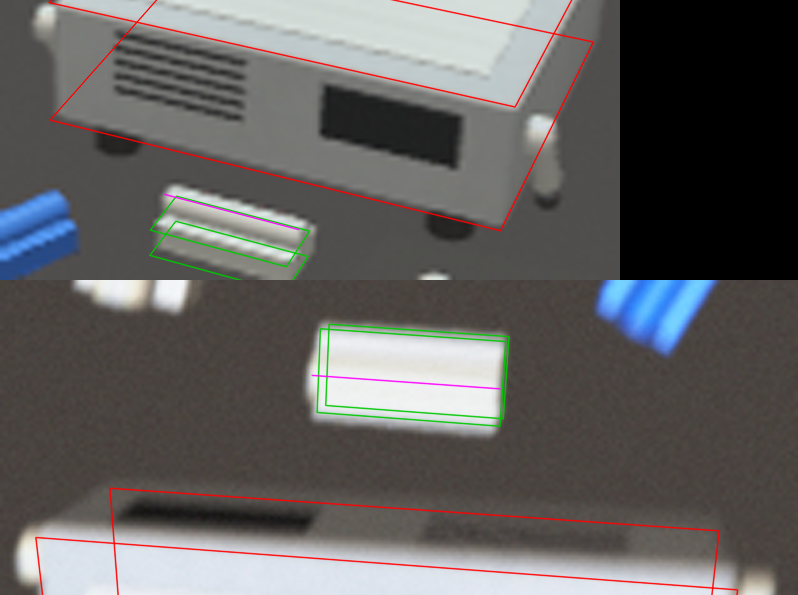

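Call:
{"api": "drive_tool", "payload": {"slide": [[0.024,-0.001,0.0115],[0.024,-0.001,0.0115],[0.024,-0.0015,0.0115],[0.024,-0.001,0.0115],[0.024,-0.0015,0.0115],[0.024,-0.001,0.0115],[0.024,-0.0015,0.0115],[0.024,-0.001,0.0115],[0.024,-0.0015,0.0115],[0.024,-0.0015,0.0115],[0.024,-0.001,0.0115],[0.024,-0.0015,0.0115]], "turn": [[0,0,0],[0,0,0],[0,0,0],[0,0,0],[0,0,0],[0,0,0],[0,0,0],[0,0,0],[0,0,0],[0,0,0],[0,0,0],[0,0,0]], "fingers": [1,1,1,1,1,1,1,1,1,1,1,1]}}

```text
time: 3.2
ee_pos: [0.5244, 0.2383, 0.1624]
tcp_rot: [0.695, 0.719, -0.0, 0.0]
wrist_force: [0.2, -0.4, 0.1]
width: 0.0929
gripper_force: 0.0
```

Overlay: wrist view puts the crest–edge gap at about 50 mm (as specified), with lateral agreement within 3 mm. Now grasp the bar.

```bash
python3 - <<'E'
from h import *
d=np.radians
o=telemetry.get_obs();print(o["ee_pos"])
rows([([.5165,.365,.10],Q(d(92)),6),([.5165,.365,.02],Q(d(92)),5),([.5165,.365,.004],Q(d(92)),4)])
E
```

```text
[0.52441636 0.23833164 0.16237198]
slide [[0.0211, -0.0006, 0.0104], [0.0212, -0.0005, 0.0104], [0.0211, -0.0006, 0.0104], [0.0212, -0.0006, 0.0104], [0.0211, -0.0006, 0.0104], [0.0212, -0.0006, 0.0103], [-0.0, 0.0, 0.016], [-0.0, 0.0, 0.016], [-0.0, 0.0, 0.016], [-0.0, 0.0, 0.016], [-0.0, 0.0001, 0.016], [-0.0, -0.0, 0.004]]
turn [[-0.0, 0.0, 0.0], [-0.0, 0.01, 0.01], [-0.01, -0.0, 0.0], [0.0, 0.0, 0.01], [-0.0, 0.0, 0.0], [-0.0, 0.01, 0.0], [-0.0, -0.0, 0.0], [-0.0, -0.0, 0.0], [-0.0, -0.0, 0.0], [-0.0, -0.0, 0.0], [-0.0, -0.0, 0.0], [-0.0, -0.0, 0.0]]
fingers [1.0, 1.0, 1.0, 1.0, 1.0, 1.0, 1.0, 1.0, 1.0, 1.0, 1.0, 1.0]
slide [[-0.0, -0.0, 0.004], [-0.0, -0.0, 0.004], [-0.0, -0.0, 0.004]]
turn [[-0.0, -0.0, 0.0], [-0.0, -0.0, 0.0], [-0.0, -0.0, 0.0]]
fingers [1.0, 1.0, 1.0]
```

Call:
{"api": "drive_tool", "payload": {"slide": [[0.021,-0.0005,0.0104],[0.021,-0.0006,0.0104],[0.021,-0.0006,0.0104],[0.021,-0.0006,0.0104],[0.021,-0.0006,0.0104],[0.021,-0.0006,0.0104],[0,0,0.016],[0,0,0.016],[0,0,0.016],[0,0,0.016],[0,0,0.008],[0,0,0]], "turn": [[0,0,0],[0,0,0],[0,0,0],[0,0,0],[0,0,0],[0,0,0],[0,0,0],[0,0,0],[0,0,0],[0,0,0],[0,0,0],[0,0,0]], "fingers": [1,1,1,1,1,1,1,0.8,0.6,0.6,0.6,0.6]}}

```text
time: 4.2
ee_pos: [0.5157, 0.3625, 0.0268]
tcp_rot: [0.694, 0.72, -0.002, -0.0]
wrist_force: [0.0, 0.7, 0.0]
width: 0.0641
gripper_force: 0.0
```

```bash
python3 - <<'E'
from h import *
import cv2,pickle
o=telemetry.get_obs();print(o["ee_pos"],R.from_quat(o["tcp_rot"]).as_matrix()[:,0],o["width"])
c=vision.get_calibration("wrist");a=vision.capture("wrist")
cv2.imwrite("pics/w2.png",cv2.resize(a[:,:,::-1],(800,600)))
print(proj("wrist",place([[.04,.012,.02],[.04,-.012,.02],[-.07,.012,.02],[-.07,-.012,.02],[.181,0,.003]],[.517,.345,-1.536]),c)/.7)
E
```

```text
[0.51571452 0.36251632 0.02683239] [-0.03587474  0.99935445 -0.00191964] 0.06410632651281217
[[433.92287771 474.31389611]
 [381.54462534 474.20360626]
 [440.63832339 230.9133867 ]
 [376.56772209 230.76244554]
 [406.8643823  618.53229357]]
```

View pics/w2.png

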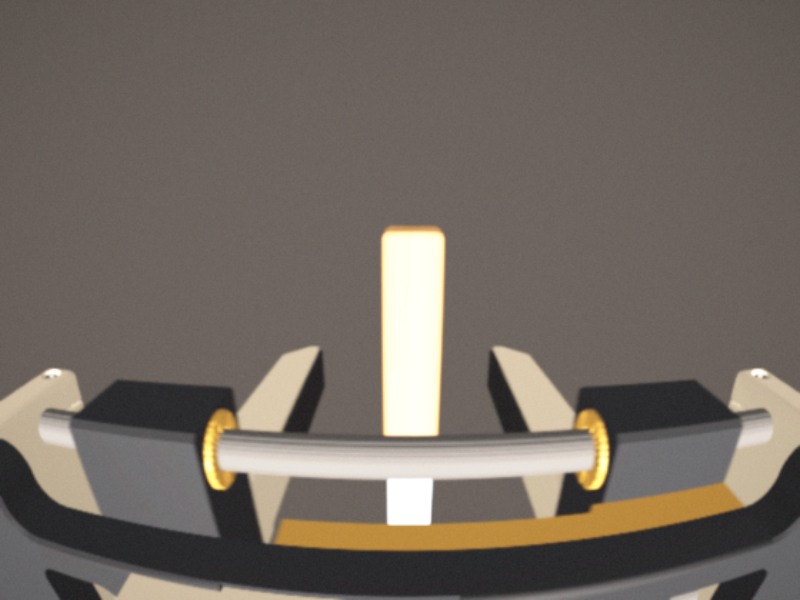

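Bar grip is centred at column 413 (end at row 229), about 2 mm to +x of the prediction. I'll shift 2 mm, descend and close.

Call:
{"api": "drive_tool", "payload": {"slide": [[0,0.001,0.005],[0,0.001,0.006],[0,0,0.006],[0,0,0.005],[0,0,0],[0,0,0],[0,0,0],[0,0,0],[0,0,0],[0,0,0],[0,0,0],[0,0,0]], "turn": [[0,0,0],[0,0,0],[0,0,0],[0,0,0],[0,0,0],[0,0,0],[0,0,0],[0,0,0],[0,0,0],[0,0,0],[0,0,0],[0,0,0]], "fingers": [0.6,0.6,0.6,0.6,0.6,0,0,0,0,0,0,0]}}

```text
time: 5.25
ee_pos: [0.5185, 0.3635, 0.0069]
tcp_rot: [0.694, 0.72, 0.0, -0.0]
wrist_force: [-0.6, 0.2, 2.0]
width: 0.0235
gripper_force: 30.0
```

Call:
{"api": "drive_tool", "payload": {"slide": [[0,0,0],[0,0,0],[0,0,0.002],[0,0,0.002],[0,0,0],[0,0,0],[0,0,0],[0,0,0],[0,0,0]], "turn": [[0,0,0],[0,0,0],[0,0,0],[0,0,0],[0,0,0],[0,0,0],[0,0,0],[0,0,0],[0,0,0]], "fingers": [0.35,0.35,0.35,0.35,0.35,0,0,0,0]}}

```text
time: 6.0
ee_pos: [0.5184, 0.3634, 0.0026]
tcp_rot: [0.694, 0.72, -0.0, -0.0]
wrist_force: [0.1, 0.3, -1.6]
width: 0.0239
gripper_force: 30.0
```

Call:
{"api": "drive_tool", "payload": {"slide": [[0,0,0],[0,0,0]], "turn": [[0,0,0],[0,0,0]], "fingers": [0,0]}}

```text
time: 6.17
ee_pos: [0.5183, 0.3634, 0.0026]
tcp_rot: [0.694, 0.72, -0.0, -0.0]
wrist_force: [0.1, 0.2, -1.6]
width: 0.0235
gripper_force: 30.0
```

```bash
cat >> h.py <<'E'
TIP=np.array([-.1994,0,.0026])
YAW=np.pi/2-.03
def tiprows(wps,fing=0.0,cmd=None):
    """wps: (tip xyz, yaw, pitch, n); interpolates tip + angles; cmd = commanded (tip,yaw,pitch) to start from"""
    o=telemetry.get_obs();r=R.from_quat(o["tcp_rot"]);p=np.array(o["ee_pos"])
    if cmd: tip,yaw,pit=np.array(cmd[0]),cmd[1],cmd[2];r=Q(yaw,pit);p=tip-r.apply(TIP)
    else:
        x=r.as_matrix()[:,0];tip=p+r.apply(TIP);yaw=np.arctan2(x[1],x[0]);pit=np.arcsin(x[2])
    S=[];T=[]
    for t1,y1,p1,n in wps:
        t0,y0,p0=tip,yaw,pit
        for k in range(1,n+1):
            f=k/n;tip=t0+(np.array(t1)-t0)*f;yaw=y0+(y1-y0)*f;pit=p0+(p1-p0)*f
            rt=Q(yaw,pit);pt=tip-rt.apply(TIP)
            s=np.round(r.inv().apply(pt-p),4);t=np.round(np.degrees((r.inv()*rt).as_rotvec()),2)
            S.append(s.tolist());T.append(t.tolist());p=p+r.apply(s);r=r*R.from_rotvec(np.radians(t))
    for i in range(0,len(S),12):
        print('slide',S[i:i+12]);print('turn',T[i:i+12]);print('fingers',[fing]*len(S[i:i+12]))
def tipnow():
    o=telemetry.get_obs();r=R.from_quat(o["tcp_rot"]);x=r.as_matrix()[:,0]
    print('t',round(o["time"],2),'tip',np.round(o["ee_pos"]+r.apply(TIP),4),'yaw',round(np.arctan2(x[1],x[0]),4),'pitch',round(np.arcsin(x[2]),4),'F',np.round(o["wrist_force"],1),'M',np.round(o["wrist_torque"],2),'w',round(o["width"],4),'tcp',np.round(o["ee_pos"],4))
E
python3 - <<'E'
from h import *
tipnow()
# crest ~ (.476,-.046); tip start 30 mm before, above the line
ux=np.sin(.03)
tiprows([([.522,.155,.045],YAW,.35,10),([.4768,-.016,.045],YAW,.35,14)])
E
```

```text
t 6.17 tip [ 0.5255  0.1641 -0.    ] yaw 1.6068 pitch -0.0001 F [ 0.1  0.2 -1.6] M [-0.02  0.03 -0.07] w 0.0235 tcp [0.5183 0.3634 0.0026]
slide [[-0.0011, 0.0009, -0.0115], [-0.001, 0.001, -0.0115], [-0.0008, 0.0009, -0.0115], [-0.0006, 0.0009, -0.0116], [-0.0005, 0.001, -0.0115], [-0.0004, 0.0009, -0.0116], [-0.0001, 0.0009, -0.0116], [-0.0001, 0.001, -0.0115], [0.0002, 0.0009, -0.0116], [0.0003, 0.0009, -0.0116], [-0.0116, -0.0029, -0.0042], [-0.0115, -0.0028, -0.0042]]
turn [[-0.03, 2.01, 0.38], [-0.02, 2.0, 0.38], [-0.03, 2.01, 0.37], [-0.05, 2.0, 0.38], [-0.06, 2.01, 0.37], [-0.07, 2.01, 0.37], [-0.08, 2.0, 0.37], [-0.1, 2.01, 0.37], [-0.11, 2.0, 0.36], [-0.13, 2.01, 0.35], [0.0, 0.0, 0.0], [0.0, 0.0, 0.0]]
fingers [0.0, 0.0, 0.0, 0.0, 0.0, 0.0, 0.0, 0.0, 0.0, 0.0, 0.0, 0.0]
slide [[-0.0116, -0.0029, -0.0042], [-0.0115, -0.0029, -0.0042], [-0.0116, -0.0028, -0.0043], [-0.0116, -0.0029, -0.0042], [-0.0115, -0.0029, -0.0042], [-0.0116, -0.0028, -0.0042], [-0.0115, -0.0029, -0.0042], [-0.0116, -0.0028, -0.0042], [-0.0116, -0.0029, -0.0043], [-0.0115, -0.0029, -0.0042], [-0.0116, -0.0028, -0.0042], [-0.0115, -0.0029, -0.0042]]
turn [[0.0, 0.0, 0.0], [0.0, 0.0, 0.0], [0.0, 0.0, 0.0], [0.0, 0.0, 0.0], [0.0, 0.0, 0.0], [0.0, 0.0, 0.0], [0.0, 0.0, 0.0], [0.0, 0.0, 0.0], [0.0, 0.0, 0.0], [0.0, 0.0, 0.0], [0.0, 0.0, 0.0], [0.0, 0.0, 0.0]]
fingers [0.0, 0.0, 0.0, 0.0, 0.0, 0.0, 0.0, 0.0, 0.0, 0.0, 0.0, 0.0]
```

Call:
{"api": "drive_tool", "payload": {"slide": [[-0.001,0.001,-0.0115],[-0.001,0.001,-0.0115],[-0.001,0.001,-0.0115],[-0.0005,0.001,-0.0115],[-0.0005,0.001,-0.0115],[-0.0005,0.001,-0.0115],[0,0.001,-0.0115],[0,0.001,-0.0115],[0,0.001,-0.0115],[0.0005,0.001,-0.0115],[-0.0115,-0.003,-0.0042],[-0.0115,-0.003,-0.0042]], "turn": [[0,2,0.37],[0,2,0.37],[0,2,0.37],[-0.05,2,0.37],[-0.05,2,0.37],[-0.1,2,0.37],[-0.1,2,0.37],[-0.1,2,0.37],[-0.1,2,0.37],[-0.1,2,0.37],[0,0,0],[0,0,0]], "fingers": [0,0,0,0,0,0,0,0,0,0,0,0]}}

```text
time: 7.17
ee_pos: [0.5217, 0.3156, 0.1153]
tcp_rot: [0.707, 0.686, 0.124, -0.121]
wrist_force: [-0.2, -1.6, -4.6]
width: 0.0234
gripper_force: 30.0
```

Call:
{"api": "drive_tool", "payload": {"slide": [[-0.0115,-0.003,-0.0042],[-0.0115,-0.003,-0.0042],[-0.0115,-0.003,-0.0042],[-0.0115,-0.003,-0.0042],[-0.0115,-0.003,-0.0042],[-0.0115,-0.003,-0.0042],[-0.0115,-0.003,-0.0042],[-0.0115,-0.003,-0.0042],[-0.0115,-0.003,-0.0042],[-0.0115,-0.003,-0.0042],[-0.0115,-0.003,-0.0042],[0,0,0]], "turn": [[0,0,0],[0,0,0],[0,0,0],[0,0,0],[0,0,0],[0,0,0],[0,0,0],[0,0,0],[0,0,0],[0,0,0],[0,0,0],[0,0,0]], "fingers": [0,0,0,0,0,0,0,0,0,0,0,0]}}

```text
time: 8.17
ee_pos: [0.4833, 0.1805, 0.1147]
tcp_rot: [0.708, 0.685, 0.122, -0.121]
wrist_force: [-0.2, -0.3, -4.0]
width: 0.0241
gripper_force: 30.0
```

```bash
python3 - <<'E'
from h import *
from ov import draw
import cv2
tipnow()
pu=[.471,-.196,-.033];fu=[.476,-.046,-.045]
s=vision.capture("side");np.save("pics/side2.npy",s)
o=telemetry.get_obs();r=R.from_quat(o["tcp_rot"])
t=o["ee_pos"]+r.apply([TIP+[0,.011,-.003],TIP+[0,-.011,-.003],TIP+[.1,.011,-.005],TIP+[.1,-.011,-.005]])
p=proj("side",t);print(p,(p-[262,180]+.5)*5-.5)
cv2.imwrite("pics/s2.png",cv2.resize(s[180:300,235:395,::-1],(800,600),interpolation=cv2.INTER_CUBIC))
E
```

```text
t 8.17 tip [ 0.4772 -0.0061  0.0447] yaw 1.5381 pitch 0.3461 F [-0.2 -0.3 -4. ] M [-0.45 -0.02  0.02] w 0.0241 tcp [0.4833 0.1805 0.1147]
[[296.89918036 248.01593069]
 [305.77715121 250.2651738 ]
 [280.34123521 256.95918824]
 [290.00574422 259.52273908]] [[176.49590182 342.07965347]
 [220.88575604 353.32586902]
 [ 93.70617604 386.7959412 ]
 [142.0287211  399.61369539]]
```

View pics/s2.png

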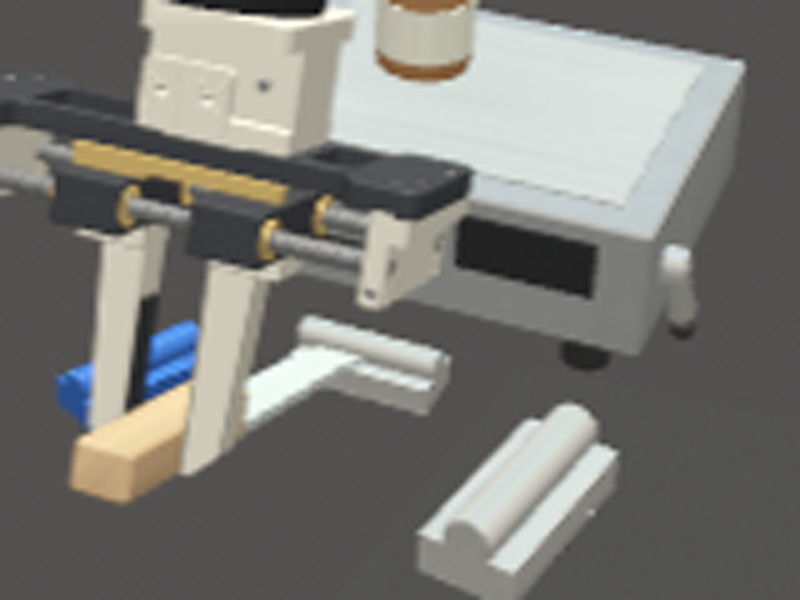

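Tip seen at about (335,350), just before the crest and matching kinematics within 1 px. I'll steepen slightly and slide in along the line over the crest.

```bash
python3 - <<'E'
from h import *
tipnow()
tiprows([([.4768,-.0061,.049],YAW,.38,2),([.4745,-.085,.0165],YAW,.38,10),([.4738,-.112,.0058],YAW,.38,6)])
E
```

```text
t 8.22 tip [ 0.4781 -0.0044  0.0449] yaw 1.5388 pitch 0.3476 F [-0.6  0.2 -4.6] M [-0.4  -0.11  0.  ] w 0.0238 tcp [0.4841 0.1821 0.1152]
slide [[-0.0002, -0.0009, -0.0055], [-0.0001, -0.0008, -0.0054], [-0.0085, 0.0, 0.0001], [-0.0086, 0.0, 0.0], [-0.0085, 0.0, 0.0001], [-0.0085, 0.0, 0.0001], [-0.0086, 0.0, 0.0001], [-0.0085, 0.0001, 0.0001], [-0.0085, -0.0, 0.0001], [-0.0086, -0.0, 0.0001], [-0.0085, -0.0, 0.0001], [-0.0086, -0.0, 0.0001]]
turn [[-0.12, 0.93, -0.06], [0.02, 0.92, -0.05], [-0.0, 0.0, 0.0], [-0.0, 0.0, 0.0], [-0.0, 0.0, 0.0], [-0.0, 0.0, 0.0], [-0.0, 0.0, 0.0], [-0.0, 0.0, 0.0], [-0.0, 0.0, 0.0], [-0.0, 0.0, 0.0], [-0.0, 0.0, 0.0], [-0.0, 0.0, 0.0]]
fingers [0.0, 0.0, 0.0, 0.0, 0.0, 0.0, 0.0, 0.0, 0.0, 0.0, 0.0, 0.0]
slide [[-0.0048, -0.0, -0.0], [-0.0048, 0.0, -0.0], [-0.0049, 0.0, -0.0001], [-0.0048, 0.0001, 0.0], [-0.0049, -0.0, 0.0], [-0.0048, -0.0, -0.0]]
turn [[-0.0, 0.0, 0.0], [-0.0, 0.0, 0.0], [-0.0, 0.0, 0.0], [-0.0, 0.0, 0.0], [-0.0, 0.0, 0.0], [-0.0, 0.0, 0.0]]
fingers [0.0, 0.0, 0.0, 0.0, 0.0, 0.0]
```

Call:
{"api": "drive_tool", "payload": {"slide": [[0,-0.001,-0.0055],[0,-0.001,-0.0055],[-0.0085,0,0],[-0.0085,0,0],[-0.0085,0,0],[-0.0085,0,0],[-0.0085,0,0],[-0.0085,0,0],[-0.0085,0,0],[-0.0085,0,0],[-0.0085,0,0],[0,0,0]], "turn": [[0,0.9,0],[0,0.9,0],[0,0,0],[0,0,0],[0,0,0],[0,0,0],[0,0,0],[0,0,0],[0,0,0],[0,0,0],[0,0,0],[0,0,0]], "fingers": [0,0,0,0,0,0,0,0,0,0,0,0]}}

```text
time: 9.22
ee_pos: [0.4803, 0.1069, 0.0967]
tcp_rot: [0.706, 0.683, 0.135, -0.132]
wrist_force: [-0.9, -0.2, -4.1]
width: 0.0238
gripper_force: 30.0
```

```bash
python3 - <<'E'
from h import *
tipnow()
tiprows([([.4738,-.112,.0058],YAW,.38,9)])
E
```

```text
t 9.22 tip [ 0.4743 -0.0773  0.0204] yaw 1.538 pitch 0.3796 F [-0.9 -0.2 -4.1] M [-0.53 -0.11  0.  ] w 0.0238 tcp [0.4803 0.1069 0.0967]
slide [[-0.0042, 0.0, 0.0001], [-0.0042, 0.0, 0.0], [-0.0042, 0.0, 0.0001], [-0.0041, 0.0001, 0.0001], [-0.0042, -0.0, 0.0001], [-0.0042, -0.0, 0.0], [-0.0042, -0.0, 0.0001], [-0.0042, -0.0, 0.0001], [-0.0042, -0.0, 0.0]]
turn [[-0.15, 0.0, -0.02], [0.0, 0.01, -0.01], [0.01, -0.0, -0.02], [0.01, 0.0, -0.02], [0.0, 0.0, -0.01], [0.01, 0.01, -0.02], [0.01, -0.0, -0.02], [0.0, 0.0, -0.01], [0.01, 0.0, -0.02]]
fingers [0.0, 0.0, 0.0, 0.0, 0.0, 0.0, 0.0, 0.0, 0.0]
```

Call:
{"api": "drive_tool", "payload": {"slide": [[-0.004,0,0.0002],[-0.004,0,0.0002],[-0.004,0,0.0002],[-0.004,0,0.0002],[-0.004,0,0],[-0.004,0,0],[0,0,0]], "turn": [[0,0,0],[0,0,0],[0,0,0],[0,0,0],[0,0,0],[0,0,0],[0,0,0]], "fingers": [0,0,0,0,0,0,0]}}

```text
time: 9.8
ee_pos: [0.4798, 0.086, 0.0876]
tcp_rot: [0.705, 0.684, 0.135, -0.132]
wrist_force: [-0.4, -0.0, -4.0]
width: 0.024
gripper_force: 30.0
```

Call:
{"api": "drive_tool", "payload": {"slide": [[-0.004,0,0],[-0.004,0,0],[-0.0035,0,0],[0,0,0]], "turn": [[0,0,0],[0,0,0],[0,0,0],[0,0,0]], "fingers": [0,0,0,0]}}

```text
time: 10.13
ee_pos: [0.4795, 0.0754, 0.0834]
tcp_rot: [0.705, 0.684, 0.135, -0.132]
wrist_force: [-0.3, -0.3, -4.3]
width: 0.0236
gripper_force: 30.0
```

```bash
python3 - <<'E'
from h import *
import cv2
tipnow()
s=vision.capture("side");sc=vision.capture("scene");np.save("pics/side3.npy",s);np.save("pics/scene3.npy",sc)
A=cv2.resize(s[180:290,245:395,::-1],(600,440),interpolation=cv2.INTER_CUBIC)
B=cv2.resize(sc[190:300,150:350,::-1],None,fx=3,fy=3,interpolation=cv2.INTER_CUBIC)
cv2.imwrite("pics/s3.png",np.vstack([A[40:300],B]))
# movement of pump since start, templates
s0=np.load("pics/side.npy");d=cv2.absdiff(s,s0)[180:260,352:385].max();print("diff near right leg",d)
E
```

```text
t 10.13 tip [ 0.4737 -0.1087  0.007 ] yaw 1.5395 pitch 0.38 F [-0.3 -0.3 -4.3] M [-0.49 -0.09 -0.04] w 0.0236 tcp [0.4795 0.0754 0.0834]
diff near right leg 7
```

View pics/s3.png

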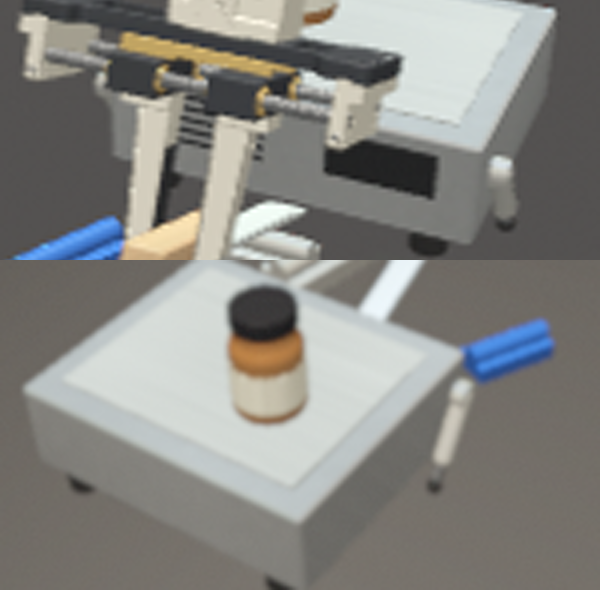

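Bar passes over the crest, its tip just at the pump's lower edge (about 6–12 mm in); pump, legs and jar are unmoved. I'll go 6 mm deeper, then roll the bar about the crest.

```bash
cat >> h.py <<'E'
YC=-.049
def roll(th,D0,cl=0,yc=YC):
    n=np.array([-np.sin(th),np.cos(th)]);u=np.array([-np.cos(th),-np.sin(th)])
    t=np.array([yc,.018])+(.008+cl)*n+u*(D0+.008*(.22-th))
    return [.4738+.03*(t[0]+.112),t[0],t[1]]
E
python3 - <<'E'
from h import *
print(roll(.38,.068,.003))
D=.0685
tiprows([([.4735,-.115,.0048],YAW,.38,3),(roll(.30,D,.0015),YAW,.30,4),(roll(.25,D,.0005),YAW,.25,4)])
E
```

```text
[np.float64(0.4737087811105238), np.float64(-0.11504062964920758), np.float64(0.003467497272107406)]
slide [[-0.0025, -0.0001, -0.0001], [-0.0025, -0.0002, -0.0001], [-0.0024, -0.0001, -0.0001], [-0.0002, 0.0, 0.0034], [-0.0002, 0.0001, 0.0033], [-0.0002, 0.0, 0.0033], [-0.0002, 0.0001, 0.0033], [0.0001, 0.0, 0.0019], [0.0, 0.0, 0.0019], [0.0001, 0.0, 0.0019], [-0.0, 0.0, 0.0019]]
turn [[-0.07, -0.01, -0.01], [0.01, -0.01, -0.01], [0.0, -0.01, -0.02], [0.0, -1.15, 0.0], [0.0, -1.14, 0.0], [0.0, -1.15, 0.0], [0.0, -1.14, 0.0], [0.0, -0.72, 0.0], [0.0, -0.72, 0.0], [0.0, -0.71, 0.0], [0.0, -0.72, 0.0]]
fingers [0.0, 0.0, 0.0, 0.0, 0.0, 0.0, 0.0, 0.0, 0.0, 0.0, 0.0]
```

Call:
{"api": "drive_tool", "payload": {"slide": [[-0.0025,0,0],[-0.0025,0,0],[-0.0025,0,0],[0,0,0.0033],[0,0,0.0033],[0,0,0.0033],[0,0,0.0033],[0,0,0.0019],[0,0,0.0019],[0,0,0.0019],[0,0,0.0019],[0,0,0]], "turn": [[0,0,0],[0,0,0],[0,0,0],[0,-1.15,0],[0,-1.15,0],[0,-1.15,0],[0,-1.15,0],[0,-0.7,0],[0,-0.7,0],[0,-0.7,0],[0,-0.7,0],[0,0,0]], "fingers": [0,0,0,0,0,0,0,0,0,0,0,0]}}

```text
time: 11.23
ee_pos: [0.4797, 0.0761, 0.0614]
tcp_rot: [0.712, 0.691, 0.089, -0.087]
wrist_force: [-1.0, -2.2, 4.0]
width: 0.0234
gripper_force: 30.0
```

```bash
python3 - <<'E'
from h import *
tipnow()
D=.0685
print(roll(.25,D))
tiprows([(roll(.20,D),YAW,.20,4),(roll(.10,D),YAW,.10,10)],cmd=(roll(.25,D),YAW,.25))
E
```

```text
t 11.23 tip [ 0.4741 -0.1164  0.0095] yaw 1.5416 pitch 0.2499 F [-1.  -2.2  4. ] M [-0.5   0.02 -0.01] w 0.0234 tcp [0.4797 0.0761 0.0614]
[np.float64(0.47364648419259986), np.float64(-0.1171171935800048), np.float64(0.008863505114971422)]
slide [[0.0, 0.0, 0.0016], [0.0001, 0.0, 0.0017], [-0.0, 0.0, 0.0016], [-0.0, 0.0, 0.0016], [0.0, 0.0, 0.0014], [0.0001, 0.0, 0.0013], [0.0, 0.0, 0.0013], [0.0, 0.0, 0.0013], [0.0001, 0.0, 0.0013], [-0.0, 0.0, 0.0013], [-0.0, 0.0, 0.0013], [-0.0, 0.0, 0.0013]]
turn [[0.0, -0.72, -0.0], [-0.0, -0.71, -0.0], [-0.0, -0.72, 0.0], [0.0, -0.71, 0.0], [-0.0, -0.58, 0.0], [-0.0, -0.57, 0.0], [-0.0, -0.57, 0.0], [0.0, -0.58, 0.0], [-0.0, -0.57, 0.0], [-0.0, -0.57, 0.0], [-0.0, -0.58, 0.0], [-0.0, -0.57, 0.0]]
fingers [0.0, 0.0, 0.0, 0.0, 0.0, 0.0, 0.0, 0.0, 0.0, 0.0, 0.0, 0.0]
slide [[-0.0, 0.0, 0.0013], [-0.0, 0.0, 0.0013]]
turn [[-0.0, -0.57, 0.0], [-0.0, -0.57, -0.0]]
fingers [0.0, 0.0]
```

```bash
cat > leg.py <<'E'
from h import *
import cv2
def toe(img,box):
    x0,y0,x1,y1=box;g=cv2.GaussianBlur(img[y0:y1,x0:x1].astype(float).mean(2),(0,0),.7)
    bg=np.median(g);w=np.clip(bg-g-8,0,None);yy,xx=np.mgrid[y0:y1,x0:x1]
    return np.round([(w*xx).sum()/max(w.sum(),1e-6),(w*yy).sum()/max(w.sum(),1e-6),w.sum()],1)
def corner(img,ref,box):
    x0,y0,x1,y1=box;T=ref[y0:y1,x0:x1];S=img[y0-10:y1+10,x0-10:x1+10]
    m=cv2.matchTemplate(S,T,cv2.TM_CCOEFF_NORMED);_,v,_,l=cv2.minMaxLoc(m)
    x,y=l;sub=lambda a,b,c:(a-c)/(2*(a-2*b+c)) if a-2*b+c else 0
    dx=x-10+(sub(*m[y,x-1:x+2]) if 0<x<20 else 0);dy=y-10+(sub(*m[y-1:y+2,x]) if 0<y<20 else 0)
    return np.round([dx,dy,v],2)
def look(tag=None):
    tipnow();s=vision.capture("side");c=vision.capture("scene")
    r=np.load("pics/scene3.npy");rs=np.load("pics/side3.npy")
    print("toe scene",toe(c,(284,254,318,278)),"toe side",toe(s,(358,236,392,258)))
    print("jar",corner(c,r,(225,200,255,245)),"scene front corner",corner(c,r,(240,270,268,290)),"side top corner R",corner(s,rs,(355,195,372,240)),"scene top corner R",corner(c,r,(285,210,310,232)))
    if tag: np.save(f"pics/sc_{tag}.npy",c);np.save(f"pics/si_{tag}.npy",s)
E
python3 - <<'E'
from leg import *
look()
p0=np.array([[.129,.082,.063]])
for a in(0,.1,.2,.3,.4): 
    L=.068;print(a,np.round(proj("scene",place([[.129,.082-L*np.sin(a),.063-L*np.cos(a)]],[.471,-.196,-.03])),1),np.round(proj("side",place([[-.129,.082-L*np.sin(a),.063-L*np.cos(a)]],[.471,-.196,-.03])),1))
E
```

```text
t 11.23 tip [ 0.4741 -0.1164  0.0095] yaw 1.5416 pitch 0.2499 F [-1.  -2.2  4. ] M [-0.5   0.02 -0.01] w 0.0234 tcp [0.4797 0.0761 0.0614]
toe scene [294.3 265.  614.4] toe side [370.9 246.  163.3]
jar [-0.2   0.05  1.  ] scene front corner [-0.06  0.07  1.  ] side top corner R [ 0.01 -0.25  1.  ] scene top corner R [-0.11 -0.17  1.  ]
0 [[303.5 257.8]] [[366.3 256.3]]
0.1 [[301.9 259.5]] [[367.  254.7]]
0.2 [[300.4 260.9]] [[367.7 253. ]]
0.3 [[298.9 262.1]] [[368.4 251. ]]
0.4 [[297.4 263.1]] [[369.1 248.9]]
```

Call:
{"api": "drive_tool", "payload": {"slide": [[0,0,0.0016],[0,0,0.0016],[0,0,0.0016],[0,0,0.0016],[0,0,0]], "turn": [[0,-0.7,0],[0,-0.7,0],[0,-0.7,0],[0,-0.7,0],[0,0,0]], "fingers": [0,0,0,0,0]}}

```text
time: 11.75
ee_pos: [0.4798, 0.0777, 0.0552]
tcp_rot: [0.714, 0.693, 0.072, -0.071]
wrist_force: [0.3, -1.0, 5.4]
width: 0.0235
gripper_force: 30.0
```

```bash
python3 -c "
from leg import *
look()"
```

```text
t 11.75 tip [ 0.474  -0.117   0.0126] yaw 1.5413 pitch 0.2021 F [ 0.3 -1.   5.4] M [-0.23 -0.   -0.04] w 0.0235 tcp [0.4798 0.0777 0.0552]
toe scene [294.9 264.3 602.9] toe side [370.9 246.4 181. ]
jar [-0.76  0.19  0.99] scene front corner [-0.24  0.27  1.  ] side top corner R [ 0.23 -1.08  0.99] scene top corner R [-0.19 -0.59  0.99]
```

Call:
{"api": "drive_tool", "payload": {"slide": [[0,0,0.0013],[0,0,0.0013],[0,0,0.0013],[0,0,0.0013],[0,0,0]], "turn": [[0,-0.6,0],[0,-0.6,0],[0,-0.6,0],[0,-0.6,0],[0,0,0]], "fingers": [0,0,0,0,0]}}

```text
time: 12.27
ee_pos: [0.4798, 0.0787, 0.05]
tcp_rot: [0.715, 0.694, 0.057, -0.056]
wrist_force: [-1.7, -0.3, 5.0]
width: 0.0235
gripper_force: 30.0
```

```bash
python3 -c "
from leg import *
look()"
```

```text
t 12.27 tip [ 0.474  -0.1176  0.0155] yaw 1.5412 pitch 0.1609 F [-1.7 -0.3  5. ] M [-0.02  0.07 -0.05] w 0.0235 tcp [0.4798 0.0787 0.05  ]
toe scene [295.6 263.6 613.4] toe side [370.6 246.8 173.7]
jar [-1.18  0.3   0.99] scene front corner [-0.79  0.81  1.  ] side top corner R [ 0.51 -2.08  0.99] scene top corner R [-0.33 -0.96  0.99]
```

Call:
{"api": "drive_tool", "payload": {"slide": [[0,0,0.0013],[0,0,0.0013],[0,0,0.0013],[0,0,0.0013],[0,0,0]], "turn": [[0,-0.6,0],[0,-0.6,0],[0,-0.6,0],[0,-0.6,0],[0,0,0]], "fingers": [0,0,0,0,0]}}

```text
time: 12.78
ee_pos: [0.4798, 0.0795, 0.0448]
tcp_rot: [0.716, 0.695, 0.042, -0.042]
wrist_force: [-0.6, 0.6, 4.3]
width: 0.0239
gripper_force: 30.0
```

```bash
python3 -c "
from leg import *
look()"
```

```text
t 12.78 tip [ 0.474  -0.1181  0.0185] yaw 1.5413 pitch 0.1192 F [-0.6  0.6  4.3] M [ 0.2  -0.   -0.02] w 0.0239 tcp [0.4798 0.0795 0.0448]
toe scene [296.1 262.9 617.9] toe side [370.2 247.2 191.5]
jar [-1.67  0.44  0.98] scene front corner [-0.95  0.99  1.  ] side top corner R [ 0.72 -2.81  0.99] scene top corner R [-0.49 -1.3   0.98]
```

Call:
{"api": "drive_tool", "payload": {"slide": [[0,0,0.0013],[0,0,0.0013],[0,0,0.0013],[0,0,0]], "turn": [[0,-0.6,0],[0,-0.6,0],[0,-0.6,0],[0,0,0]], "fingers": [0,0,0,0]}}

```text
time: 13.22
ee_pos: [0.4799, 0.0799, 0.0409]
tcp_rot: [0.717, 0.696, 0.031, -0.031]
wrist_force: [0.2, 1.2, 4.6]
width: 0.0235
gripper_force: 30.0
```

```bash
python3 -c "
from leg import *
look()"
```

```text
t 13.22 tip [ 0.474  -0.1184  0.0208] yaw 1.5413 pitch 0.0879 F [0.2 1.2 4.6] M [ 0.38  0.02 -0.07] w 0.0235 tcp [0.4799 0.0799 0.0409]
toe scene [296.8 262.1 663.2] toe side [370.  247.6 210.4]
jar [-2.04  0.55  0.99] scene front corner [-1.07  1.11  1.  ] side top corner R [ 0.73 -3.27  0.99] scene top corner R [-0.72 -1.65  0.98]
```

Call:
{"api": "drive_tool", "payload": {"slide": [[0,0,0.0013],[0,0,0.0013],[0,0,0.0013],[0,0,0]], "turn": [[0,-0.6,0],[0,-0.6,0],[0,-0.6,0],[0,0,0]], "fingers": [0,0,0,0]}}

```text
time: 13.65
ee_pos: [0.4798, 0.0803, 0.037]
tcp_rot: [0.717, 0.696, 0.02, -0.02]
wrist_force: [-1.2, 2.5, 4.7]
width: 0.0238
gripper_force: 30.0
```

```bash
python3 -c "
from leg import *
look()"
```

```text
t 13.65 tip [ 0.474  -0.1185  0.0232] yaw 1.5414 pitch 0.0565 F [-1.2  2.5  4.7] M [ 0.73  0.04 -0.04] w 0.0238 tcp [0.4798 0.0803 0.037 ]
toe scene [297.3 261.4 651. ] toe side [369.8 248.2 211.9]
jar [-2.38  0.65  0.98] scene front corner [-1.18  1.26  0.99] side top corner R [ 0.91 -3.81  0.99] scene top corner R [-0.8  -1.9   0.98]
```

Call:
{"api": "drive_tool", "payload": {"slide": [[0,0,0.0013],[0,0,0.0013],[0,0,0.0013],[0,0,0]], "turn": [[0,-0.6,0],[0,-0.6,0],[0,-0.6,0],[0,0,0]], "fingers": [0,0,0,0]}}

```text
time: 14.08
ee_pos: [0.4799, 0.0806, 0.0331]
tcp_rot: [0.717, 0.697, 0.009, -0.009]
wrist_force: [-0.1, 3.3, 4.5]
width: 0.0231
gripper_force: 30.0
```

```bash
python3 -c "
from leg import *
look()"
```

```text
t 14.08 tip [ 0.4741 -0.1186  0.0255] yaw 1.5416 pitch 0.0251 F [-0.1  3.3  4.5] M [ 1.    0.05 -0.05] w 0.0231 tcp [0.4799 0.0806 0.0331]
toe scene [298.1 260.4 674.1] toe side [369.4 248.9 233. ]
jar [-2.77  0.78  0.98] scene front corner [-1.66  1.7   0.99] side top corner R [ 0.95 -4.29  0.99] scene top corner R [-0.92 -2.18  0.97]
```

Call:
{"api": "drive_tool", "payload": {"slide": [[0.0003,0,0.0013],[0.0003,0,0.0013],[0.0003,0,0.0013],[0,0,0]], "turn": [[0,-0.6,0],[0,-0.6,0],[0,-0.6,0],[0,0,0]], "fingers": [0,0,0,0]}}

```text
time: 14.52
ee_pos: [0.4797, 0.0807, 0.0291]
tcp_rot: [0.718, 0.697, -0.003, 0.002]
wrist_force: [0.6, 1.8, 3.8]
width: 0.0235
gripper_force: 30.0
```

```bash
python3 -c "
from leg import *
look()
print(proj('scene',place([[.129,.082,.006],[.129,.092,.006]],[.471,-.196,-.03])),proj('side',place([[-.129,.082,.006],[-.129,.092,.006]],[.471,-.196,-.03])))"
```

```text
t 14.52 tip [ 0.4738 -0.1186  0.0281] yaw 1.5411 pitch -0.0082 F [0.6 1.8 3.8] M [ 0.57 -0.18  0.04] w 0.0235 tcp [0.4797 0.0807 0.0291]
toe scene [299.1 259.2 690.3] toe side [369.  249.6 256.6]
jar [-3.1   0.9   0.98] scene front corner [-1.79  1.85  0.99] side top corner R [ 1.17 -4.81  0.99] scene top corner R [-1.02 -2.47  0.96]
[[303.55428752 254.17618506]
 [305.82839059 251.57305188]] [[366.75612416 252.64152239]
 [365.74315056 254.81552708]]
```

Call:
{"api": "drive_tool", "payload": {"slide": [[0.0002,0,0.0013],[0.0002,0,0.0013],[0.0002,0,0.0013],[0,0,0]], "turn": [[0,-0.6,0],[0,-0.6,0],[0,-0.6,0],[0,0,0]], "fingers": [0,0,0,0]}}

```text
time: 14.95
ee_pos: [0.4797, 0.0808, 0.0252]
tcp_rot: [0.717, 0.696, -0.015, 0.014]
wrist_force: [0.2, -0.5, 6.1]
width: 0.0234
gripper_force: 30.0
```

```bash
python3 -c "
from leg import *
look()"
```

```text
t 14.95 tip [ 0.4737 -0.1185  0.0308] yaw 1.5408 pitch -0.0411 F [ 0.2 -0.5  6.1] M [ 0.01 -0.16 -0.05] w 0.0234 tcp [0.4797 0.0808 0.0252]
toe scene [301.4 256.7 694.5] toe side [368.  251.7 264.1]
jar [-3.5   0.98  0.97] scene front corner [-1.91  2.    0.99] side top corner R [ 1.14 -5.39  0.98] scene top corner R [-1.12 -2.81  0.96]
```

Call:
{"api": "drive_tool", "payload": {"slide": [[0.0001,0,0.001],[0,0,0],[0,0,0]], "turn": [[0,-0.5,0],[0,0,0],[0,0,0]], "fingers": [0,0,0]}}

```text
time: 15.3
ee_pos: [0.4797, 0.0807, 0.0244]
tcp_rot: [0.718, 0.696, -0.018, 0.017]
wrist_force: [-0.4, -0.5, 8.1]
width: 0.024
gripper_force: 30.0
```

```bash
python3 -c "
from leg import *
look()"
```

```text
t 15.3 tip [ 0.4736 -0.1185  0.0316] yaw 1.5405 pitch -0.0492 F [-0.4 -0.5  8.1] M [ 0.04 -0.11  0.01] w 0.024 tcp [0.4797 0.0807 0.0244]
toe scene [304.8 254.4 171.2] toe side [366.6 254.4 248. ]
jar [-3.53  1.01  0.97] scene front corner [-1.92  2.01  0.99] side top corner R [ 1.12 -5.5   0.98] scene top corner R [-1.19 -2.89  0.96]
```

Toes jumped past upright, so the legs have snapped in. I'll confirm with a wider box before lowering.

```bash
sed -i 's/(284,254,318,278)/(288,242,318,268)/;s/(358,236,392,258)/(354,240,388,264)/' leg.py; python3 - <<'E'
from leg import *
look("snap")
D=.0685
rev=[]
E
```

```text
t 15.4 tip [ 0.4736 -0.1184  0.0316] yaw 1.5404 pitch -0.049 F [-0.1 -0.   8.3] M [ 0.1  -0.14 -0.04] w 0.0239 tcp [0.4797 0.0808 0.0244]
toe scene [304.8 252.6 644.7] toe side [359.6 249.8 643.5]
jar [-3.53  1.01  0.97] scene front corner [-1.93  2.02  0.99] side top corner R [ 1.12 -5.49  0.98] scene top corner R [-1.2  -2.88  0.96]
```

Call:
{"api": "drive_tool", "payload": {"slide": [[-0.0001,0,-0.0006],[-0.0001,0,-0.0006],[-0.0001,0,-0.0006],[-0.0001,0,-0.0006],[-0.0001,0,-0.0006],[-0.0001,0,-0.0006],[0,0,0]], "turn": [[0,0.3,0],[0,0.3,0],[0,0.3,0],[0,0.3,0],[0,0.3,0],[0,0.3,0],[0,0,0]], "fingers": [0,0,0,0,0,0,0]}}

```text
time: 16.08
ee_pos: [0.4797, 0.0809, 0.0279]
tcp_rot: [0.718, 0.696, -0.006, 0.005]
wrist_force: [1.3, 1.7, 0.7]
width: 0.0241
gripper_force: 30.0
```

```bash
python3 -c "
from leg import *
look()"
```

```text
t 16.08 tip [ 0.4737 -0.1185  0.0284] yaw 1.5407 pitch -0.0157 F [1.3 1.7 0.7] M [ 0.35 -0.14 -0.05] w 0.0241 tcp [0.4797 0.0809 0.0279]
toe scene [304.6 253.1 682.3] toe side [359.6 250.2 639.7]
jar [-3.27  0.95  0.98] scene front corner [-1.83  1.91  0.99] side top corner R [ 1.14 -5.07  0.99] scene top corner R [-1.08 -2.66  0.96]
```

Call:
{"api": "drive_tool", "payload": {"slide": [[0,0,-0.0008],[0,0,-0.0008],[0,0,-0.0008],[0,0,-0.0008],[0,0,-0.0008],[0,0,-0.0008],[0,0,0]], "turn": [[0,0.4,0],[0,0.4,0],[0,0.4,0],[0,0.4,0],[0,0.4,0],[0,0.4,0],[0,0,0]], "fingers": [0,0,0,0,0,0,0]}}

```text
time: 16.77
ee_pos: [0.4796, 0.0806, 0.0328]
tcp_rot: [0.718, 0.696, 0.009, -0.01]
wrist_force: [-0.4, -0.2, -1.4]
width: 0.0238
gripper_force: 30.0
```

```bash
python3 -c "
from leg import *
look()"
```

```text
t 16.77 tip [ 0.4735 -0.1186  0.0249] yaw 1.5401 pitch 0.0266 F [-0.4 -0.2 -1.4] M [-0.26 -0.1   0.01] w 0.0238 tcp [0.4796 0.0806 0.0328]
toe scene [304.6 253.1 707.9] toe side [359.7 250.4 646.8]
jar [-3.15  0.91  0.98] scene front corner [-1.81  1.88  0.99] side top corner R [ 1.12 -4.97  0.99] scene top corner R [-1.09 -2.6   0.96]
```

Pump is standing on its legs (toes steady at (304.6,253.1), edge about 12 mm up). Now free the bar and withdraw it.

```bash
python3 - <<'E'
from h import *
tipnow();D=.0685;Y=1.5401
t=np.array([.4735,-.1186,.0249])
tiprows([([.4735,-.118,.0215],Y,.10,4),([.4735+.0307*.108,-.010,.0325],Y,.10,12),([.4775,.0,.06],Y,.10,4),([.522,.10,.05],1.60,.0,9),([.5255,.164,.012],1.6068,0,8)])
E
```

```text
t 16.87 tip [ 0.4735 -0.1185  0.025 ] yaw 1.5404 pitch 0.0259 F [ 0.5 -1.3 -1.2] M [-0.45 -0.17 -0.01] w 0.0239 tcp [0.4796 0.0807 0.0327]
slide [[0.0, -0.0, -0.0028], [0.0, -0.0, -0.0028], [0.0, 0.0, -0.0029], [-0.0, 0.0, -0.0028], [0.009, 0.0, 0.0], [0.0091, 0.0, 0.0], [0.009, 0.0, -0.0], [0.0091, 0.0, -0.0], [0.009, 0.0, -0.0], [0.0091, 0.0, -0.0], [0.009, -0.0, -0.0001], [0.0091, -0.0, 0.0]]
turn [[-0.08, 1.06, 0.0], [0.0, 1.06, 0.01], [0.0, 1.07, 0.0], [0.0, 1.06, 0.01], [0.0, -0.0, -0.0], [0.0, -0.0, -0.0], [0.0, -0.0, -0.0], [0.0, -0.0, -0.0], [0.0, -0.0, -0.0], [0.0, -0.0, -0.0], [0.0, -0.0, -0.0], [0.0, -0.0, -0.0]]
fingers [0.0, 0.0, 0.0, 0.0, 0.0, 0.0, 0.0, 0.0, 0.0, 0.0, 0.0, 0.0]
slide [[0.0091, -0.0, 0.0], [0.009, -0.0, -0.0], [0.0091, -0.0, -0.0], [0.009, -0.0, -0.0], [0.0032, 0.0001, -0.0066], [0.0032, 0.0001, -0.0066], [0.0031, 0.0001, -0.0066], [0.0032, 0.0001, -0.0066], [0.0111, 0.0033, 0.0045], [0.0111, 0.0033, 0.0043], [0.0111, 0.0034, 0.0042], [0.0111, 0.0035, 0.004]]
turn [[0.0, -0.0, -0.0], [0.0, -0.0, -0.0], [0.0, -0.0, -0.0], [0.0, -0.0, -0.0], [0.0, -0.0, -
[... 223 characters left out ...]
de [[0.011, 0.0036, 0.004], [0.0111, 0.0037, 0.0038], [0.011, 0.0037, 0.0037], [0.011, 0.0038, 0.0036], [0.011, 0.0038, 0.0034], [0.008, 0.0005, 0.0048], [0.008, 0.0005, 0.0047], [0.008, 0.0006, 0.0048], [0.008, 0.0005, 0.0047], [0.008, 0.0005, 0.0048], [0.0079, 0.0005, 0.0047], [0.008, 0.0006, 0.0048]]
turn [[0.02, -0.64, -0.38], [0.01, -0.63, -0.38], [0.01, -0.64, -0.38], [0.01, -0.64, -0.38], [0.0, -0.63, -0.38], [0.0, -0.0, -0.05], [0.0, -0.0, -0.05], [0.0, -0.0, -0.05], [0.0, -0.0, -0.05], [0.0, -0.0, -0.04], [0.0, -0.0, -0.05], [0.0, -0.0, -0.05]]
fingers [0.0, 0.0, 0.0, 0.0, 0.0, 0.0, 0.0, 0.0, 0.0, 0.0, 0.0, 0.0]
slide [[0.008, 0.0005, 0.0047]]
turn [[0.0, -0.0, -0.05]]
fingers [0.0]
```

Call:
{"api": "drive_tool", "payload": {"slide": [[0,0,-0.0028],[0,0,-0.0028],[0,0,-0.0028],[0,0,-0.0028],[0,0,0]], "turn": [[0,1.05,0],[0,1.05,0],[0,1.05,0],[0,1.05,0],[0,0,0]], "fingers": [0,0,0,0,0]}}

```text
time: 17.28
ee_pos: [0.4795, 0.0795, 0.0439]
tcp_rot: [0.717, 0.695, 0.035, -0.035]
wrist_force: [0.1, -0.8, -3.9]
width: 0.0236
gripper_force: 30.0
```

Call:
{"api": "drive_tool", "payload": {"slide": [[0.004,0,0],[0.004,0,0]], "turn": [[0,0,0],[0,0,0]], "fingers": [0,0]}}

```text
time: 17.45
ee_pos: [0.4798, 0.0886, 0.0445]
tcp_rot: [0.717, 0.695, 0.035, -0.035]
wrist_force: [0.1, -0.8, -4.1]
width: 0.0237
gripper_force: 30.0
```

Bar is free (-4 N is just its weight). Withdraw it.

Call:
{"api": "drive_tool", "payload": {"slide": [[0.009,0,0],[0.009,0,0],[0.009,0,0],[0.009,0,0],[0.009,0,0],[0.009,0,0],[0.009,0,0],[0.009,0,0],[0.009,0,0],[0.009,0,0],[0.009,0,0],[0,0,0]], "turn": [[0,0,0],[0,0,0],[0,0,0],[0,0,0],[0,0,0],[0,0,0],[0,0,0],[0,0,0],[0,0,0],[0,0,0],[0,0,0],[0,0,0]], "fingers": [0,0,0,0,0,0,0,0,0,0,0,0]}}

```text
time: 18.45
ee_pos: [0.4832, 0.1896, 0.0549]
tcp_rot: [0.716, 0.696, 0.036, -0.035]
wrist_force: [-0.2, -0.1, -4.3]
width: 0.0238
gripper_force: 30.0
```

```bash
python3 - <<'E'
from leg import *
look("out")
tiprows([([.4785,.0,.05],1.5401,.08,4),([.522,.12,.03],1.60,.0,11),([.5255,.164,.004],1.6068,0,8)])
E
```

```text
t 18.45 tip [ 0.4777 -0.0085  0.0322] yaw 1.5431 pitch 0.1014 F [-0.2 -0.1 -4.3] M [ 0.09 -0.09 -0.  ] w 0.0238 tcp [0.4832 0.1896 0.0549]
toe scene [304.6 253.1 699.8] toe side [359.7 250.4 631.7]
jar [-3.15  0.92  0.98] scene front corner [-1.81  1.88  0.99] side top corner R [ 1.12 -4.97  0.99] scene top corner R [-1.12 -2.61  0.96]
slide [[0.0032, 0.0004, -0.0032], [0.0031, 0.0003, -0.0032], [0.0032, 0.0004, -0.0033], [0.0031, 0.0004, -0.0032], [0.0108, 0.0025, 0.0041], [0.0109, 0.0026, 0.0041], [0.0109, 0.0026, 0.004], [0.0108, 0.0028, 0.0039], [0.0109, 0.0027, 0.0038], [0.0108, 0.0029, 0.0038], [0.0108, 0.0028, 0.0036], [0.0109, 0.003, 0.0036]]
turn [[-0.06, -0.28, 0.02], [-0.01, -0.27, 0.02], [0.0, -0.28, 0.02], [-0.0, -0.27, 0.03], [0.02, -0.42, -0.32], [0.03, -0.42, -0.31], [0.01, -0.41, -0.31], [0.02, -0.42, -0.31], [0.02, -0.42, -0.31], [0.01, -0.41, -0.31], [0.01, -0.42, -0.32], [0.01, -0.42, -0.31]]
fingers [0.0, 0.0, 0.0, 0.0, 0.0, 0.0, 0.0, 0.0, 0.0, 0.0, 0.0, 0.0]
slide [[0.0108, 0.003, 0.0035], [0.0108, 0.0031, 0.0034], [0.0108, 0.0031, 0.0034], [0.0055, 0.0004, 0.0032], [0.0055, 0.0005, 0.0033], [0.0055, 0.0004, 0.0032], [0.0055, 0.0004, 0.0033], [0.0054, 0.0005, 0.0032], [0.0055, 0.0004, 0.0033], [0.0055, 0.0005, 0.0032], [0.0055, 0.0005, 0.0033]]
turn [[0.0, -0.41, -0.31], [0.01, -0.42, -0.31], [-0.0, -0.42, -0.31], [-0.0, 0.0, -0.05], [-0.0, 0.0, -0.05], [-0.0, 0.0, -0.05], [-0.0, 0.0, -0.05], [-0.0, 0.0, -0.05], [-0.0, 0.0, -0.05], [-0.0, 0.0, -0.04], [-0.0, 0.0, -0.05]]
fingers [0.0, 0.0, 0.0, 0.0, 0.0, 0.0, 0.0, 0.0, 0.0, 0.0, 0.0]
```

Call:
{"api": "drive_tool", "payload": {"slide": [[0.003,0,-0.0032],[0.003,0,-0.0032],[0.003,0,-0.0032],[0.003,0,-0.0032],[0.0108,0.0027,0.004],[0.0108,0.0027,0.004],[0.0108,0.0027,0.004],[0.0108,0.0027,0.004],[0.0108,0.0027,0.0038],[0.0108,0.0028,0.0038],[0.0108,0.0028,0.0036],[0.0108,0.003,0.0036]], "turn": [[0,-0.28,0],[0,-0.28,0],[0,-0.28,0],[0,-0.28,0],[0,-0.42,-0.3],[0,-0.42,-0.3],[0,-0.42,-0.3],[0,-0.42,-0.3],[0,-0.42,-0.3],[0,-0.42,-0.3],[0,-0.42,-0.3],[0,-0.42,-0.3]], "fingers": [0,0,0,0,0,0,0,0,0,0,0,0]}}

```text
time: 19.55
ee_pos: [0.5066, 0.2864, 0.0421]
tcp_rot: [0.703, 0.711, 0.008, -0.007]
wrist_force: [0.0, -0.3, -5.6]
width: 0.0237
gripper_force: 30.0
```

Call:
{"api": "drive_tool", "payload": {"slide": [[0.0108,0.003,0.0035],[0.0108,0.003,0.0035],[0.0108,0.003,0.0035],[0.0055,0,0.003],[0.0055,0,0.003],[0.0055,0,0.003],[0.0055,0,0.003],[0.0055,0,0.003],[0.0055,0,0.003],[0,0,0]], "turn": [[0,-0.42,-0.3],[0,-0.42,-0.3],[0,-0.42,-0.3],[0,0,0],[0,0,0],[0,0,0],[0,0,0],[0,0,0],[0,0,0],[0,0,0]], "fingers": [0,0,0,0,0,0,0,0,0,0]}}

```text
time: 20.38
ee_pos: [0.5135, 0.3524, 0.0137]
tcp_rot: [0.697, 0.717, 0.0, 0.0]
wrist_force: [0.5, 0.3, -3.7]
width: 0.024
gripper_force: 30.0
```

```bash
python3 -c "
from h import *
tipnow()"
```

```text
t 20.38 tip [0.5192 0.153  0.0111] yaw 1.5994 pitch 0.0 F [ 0.5  0.3 -3.7] M [ 0.25 -0.12  0.02] w 0.024 tcp [0.5135 0.3524 0.0137]
```

Call:
{"api": "drive_tool", "payload": {"slide": [[0,0,0.002],[0,0,0.002],[0,0,0.002],[0,0,0.002],[0,0,0.0015],[0,0,0.001],[0,0,0]], "turn": [[0,0,0],[0,0,0],[0,0,0],[0,0,0],[0,0,0],[0,0,0],[0,0,0]], "fingers": [0,0,0,0,0,0,0]}}

```text
time: 20.97
ee_pos: [0.514, 0.3508, 0.0037]
tcp_rot: [0.697, 0.717, 0.0, 0.001]
wrist_force: [-0.7, -0.1, -1.4]
width: 0.0241
gripper_force: 30.0
```

Call:
{"api": "drive_tool", "payload": {"slide": [[0,0,0.0005],[0,0,0.0005],[0,0,0],[0,0,0],[0,0,0],[0,0,0],[0,0,0],[0,0,-0.005],[0,0,-0.015],[0,0,-0.03],[0,0,-0.03],[0,0,-0.03]], "turn": [[0,0,0],[0,0,0],[0,0,0],[0,0,0],[0,0,0],[0,0,0],[0,0,0],[0,0,0],[0,0,0],[0,0,0],[0,0,0],[0,0,0]], "fingers": [0,0,0,0.5,0.6,0.6,0.6,0.6,0.6,0.6,0.6,0.6]}}

```text
time: 21.97
ee_pos: [0.5134, 0.351, 0.1141]
tcp_rot: [0.697, 0.717, -0.0, 0.001]
wrist_force: [-0.4, 1.2, 0.2]
width: 0.0558
gripper_force: 0.0
```

Call:
{"api": "drive_tool", "payload": {"slide": [[0,0,-0.03],[0,0,-0.03],[0,0,0],[0,0,0],[0,0,0],[0,0,0]], "turn": [[0,0,0],[0,0,0],[0,0,0],[0,0,0],[0,0,0],[0,0,0]], "fingers": [1,1,1,1,1,1]}}

```text
time: 22.47
ee_pos: [0.5132, 0.3505, 0.1717]
tcp_rot: [0.697, 0.717, -0.001, 0.001]
wrist_force: [-1.0, -0.4, -0.6]
width: 0.0906
gripper_force: 0.0
```

```bash
python3 - <<'E'
from leg import *
look("end")
s=np.load("pics/si_end.npy");c=np.load("pics/sc_end.npy")
A=cv2.resize(s[150:420,120:400,::-1],(400,386),interpolation=cv2.INTER_AREA)
B=cv2.resize(c[120:330,140:430,::-1],(400,290))
A=cv2.resize(s[180:290,245:395,::-1],(520,381),interpolation=cv2.INTER_CUBIC)
A2=cv2.resize(s[280:420,150:330,::-1],(280,218))
B=cv2.resize(c[120:330,140:380,::-1],(280,245))
R2=np.vstack([A2,B])[:463]
A=cv2.copyMakeBorder(A,0,82,0,0,cv2.BORDER_CONSTANT)
cv2.imwrite("pics/end.png",np.hstack([A,R2]))
E
```

```text
t 22.47 tip [0.5187 0.1512 0.1695] yaw 1.5985 pitch -0.002 F [-1.  -0.4 -0.6] M [-0.   -0.12  0.05] w 0.0906 tcp [0.5132 0.3505 0.1717]
toe scene [304.6 253.1 711.3] toe side [359.7 250.4 610.4]
jar [-3.15  0.92  0.98] scene front corner [-1.82  1.88  0.99] side top corner R [ 1.12 -4.98  0.99] scene top corner R [-1.11 -2.61  0.96]
```

View pics/end.png

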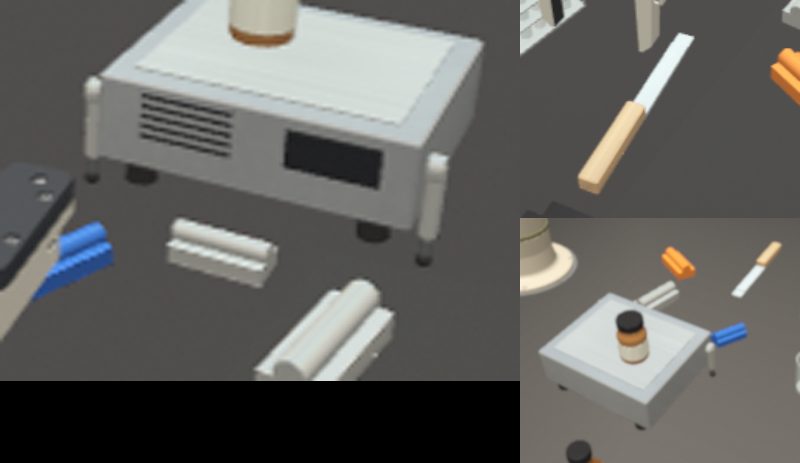

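The pump stands tilted with both legs past upright (toes at (92,177) and (423,260)). The jar is upright on it, the fulcrum is in place, and the bar lies flat and clear. Handing in.

```bash
python3 -c "
from station import ticket
print(ticket.hand_in())"
```

```text
the job is handed in; nothing more can be done
None
```

The job is handed in: the pump stands on its two drop legs with the jar still upright on top, and the bar lies flat on the open bench, clear of pump and block. The final pictures showed this; the judging result was not returned.

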